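# Fetch the car key from the press-and-slide key box

## Task

Get the car key out of the walnut key box and leave it in the white key dish. The box's lid slides: tip its front end up over the stop lip without forcing it, slide it out of its grooves, and lay it flat on the cabinet top with the rib side up. Leave the vase, the flashlight and the shoehorn as they are, and do not shift the dish.

Things in the scene. Friction and masses are not known exactly. Their poses are not given: they have to be found in the camera images.
- key_box: Walnut box under a sliding lid, immovable: 200 long (its x) x 84 wide (y) x 52 high, screwed down on rubber pads whose thickness differs, so its underside is 3 to 12 above the cabinet top. Origin: centre of underside, z up, front end -x. Box heights below are from its underside, mm. Rear wall x 92 to 100, side walls y +-31.5 to +-42: top at z 52. Low front wall: the stop lip.
- box_lip (a point): Middle of the top of the stop lip, i.e. of the box's low front wall (box x -100 to -92, top at z 40, 63 wide between the side walls). The lid comes out only by sliding to -x over it.
- box_pivot (a point): Box x +35, y 0, z 34: level of the two side ledges (y +-24 to +-31.5) that carry the lid. They are flat at z 34 from the front back to here, then planed down in a straight 4.5 degree slope to z 29.5 at x 92. So pressing down the lid's rear end rocks the lid about this line and tips its front end up by up to 9.8.
- box_rails (a point): Box x +12, y 0, z 46: front end of the two fixed rails (y +-25 to +-31.5, z 46 to 52, x +12 to +92) over the lid's side edges. The lid's rear part is caught under them (5 of play) until its rear end has slid forward past here, about 80 of travel. Nothing covers the lid further forward.
- box_inside (a point): Centre of the box's inside floor, z 6. Clear inside: x +-92, y +-24.
- key_box_lid: Loose wooden board, a shade lighter than the box, 180 (its x) x 60 (y) x 7 thick, 50 to 85 g, its origin at the centre of its underside, z up, front end -x. Closed: axes as the box's, underside at box z 34 (top 1 above the lip), front end just behind the lip (play 0.5 to 3.5). It slides out only once its front end is raised over 6.
- lid_rib (a point): Middle of the top of the low thumb rib across the lid's top near its rear: 6 (x) x 40 (y) x 4 high, centred at lid x +54. Pushing its rear face (lid x +57) towards lid -x drives the lid forward.
- lid_thumb (a point): On the lid's top, centre of the bare 33 long strip between rib and rear end (lid x +73.5): where to press. 2 to 8 N rocks the lid; this spot sinks 3 and meets a firm stop when the lid's rear lies on the slope. Sunk less than 2, the front end does not clear the lip. Then push towards lid -x, rising with the slope.
- lid_front (a point): Middle of the lower edge of the lid's front end (lid x -90). Once it has come over the lip (5 to 10 of travel) it rests there by itself and the lid slides on freely, balancing until about 95 out. The part standing out past the box's front can be gripped across the lid's 60 width.
- lid_rear (a point): Middle of the lower edge of the lid's rear end (lid x +90).
- car_key: Black plastic smart key, a rounded block 58 (its x) x 34 (y) x 14 high, 50 to 85 g, lying flat on the box's inside floor under the lid, its length along the box, in the front or middle part. Origin: centre of underside. Only about 7 free beside it in width but ample room at its ends: grip it end to end, over its 58 length.
- key_dish: Round white ceramic dish, 156 across the rim, 28 high, open on top, loose, about 450 g; inner floor about 5 above its underside. Origin at the centre of its underside.
- bud_vase: Clear glass bud vase, empty, standing, 125 high, 62 across. Origin at the centre of its foot, z up. Leave alone.
- flashlight: Small aluminium flashlight standing on its head, 114 high, 35 across. Origin at the centre of its lower face, z up. Leave alone.
- shoehorn: Red plastic shoehorn lying flat, 218 long (its x), 40 wide. Origin on its underside near the middle. Leave alone.
There are look-alikes about, which are no part of the job. Of the things that look like the key_dish, the middle-sized one is meant.

How it is judged:
By the outcome, as a careful person would: the job done as asked, in the order asked, and still so for the second after the job is handed in, with the robot touching nothing.
It also fails if it takes over 69 s, if anything falls off the work surface, if the arm or the gripper's body presses on something with over 40 N, if the wrist force passes 120 N, or if a joint passes its speed limit or range.

## Robot

A 7-joint arm with a two-finger parallel gripper is mounted at the origin on the work surface. World frame = base frame: x ahead of the robot, y to its left, z up, the work surface at z = 0. Lengths are in m, angles in rad, forces in N, time in s.
With the tool pointing down it reaches from about 0.425 to 0.825 m from the base axis. Payload 3.6 kg.
Tool frame: the origin (TCP) lies midway between the tips of the shut fingers; the grasp point (between the pads) lies robot.grip_depth behind it (robot.grip_depth is the distance from the TCP to the grasp point, in m); y points along the fingers, x is the direction in which the jaws open and shut, and the axes are right-handed (so a half turn about y gives the same grasp; the last joint's range is limited). The gripper opens to 93 mm and grips with 3 to 60 N. Pads are 15 mm wide; open, the fingers measure 128 mm over their backs; the gripper's body (75 mm by 188 mm) begins 65 mm behind the grasp point.
Start: joints at [1.173, 0.615, -0.013, 1.423, 0.008, 1.103, -0.04], TCP at [0.236, -0.606, 0.219] pointing down, gripper open.
Joint ranges: [-3.12, 3.12], [-0.3, 2.06], [-1.34, 1.32], [0.26, 2.42], [-1.36, 4.5], [0.01, 1.98], [-2.84, 2.84]. Speed limits (rad/s): [2.79, 2.79, 3.14, 3.14, 3.14, 3.14, 3.14].

## Interface

Orientations are given as a rotation vector (axis times angle).
In Python, from plant import robot gives the robot as it stands.
- The arm moves only by the tool step_arm, never from a script. Its argument "targets" is a list of rows, each a list of 3 entries, a list of its own where there are three numbers: the closure, from 0 (fully open) to 1 (shut), then the shift along the tool's x, y, z in cm, then the turn, a rotation vector about the tool's x, y, z in rad. A call has 1 to 12 rows; each row is the pose to reach, as a shift and turn from the pose commanded when the call began, along the tool's axes at that moment; what a row does not reach only later rows make up. A row lasts 1/8 s, in which the tool goes at most 62.5 mm and 10.7 degrees, less where a joint would pass 70% of its speed; a pose out of reach is approached as far as the arm can. A call with a gripper value outside its range is refused whole. The fingers move at their own pace and stop on an object; "newtons" is the grip in N (left out, the last holds). Time passes only in rows, so rows that repeat a pose let the fingers close. It gives the time, the measured TCP pose, the force and the opening at its end, in the units of the state.
- robot.sense(): the state, without advancing time (a new reading comes with each control period).
- robot.capture(name): name is "side" or "top"; returns the picture (384x512x3 uint8, red, green, blue); there is no depth.
- robot.camera_info(name): a dict with "camera_matrix" (3x3 intrinsics, pixels), "k1" (the pictures are not rectified: a ray, as slopes to the right and down, at radius r is drawn at 1 + k1 r^2 times it, then the intrinsics apply), "cam_to_world" (4x4, takes a point from camera to world coordinates). Camera axes: x right, y up, looking along -z (the intrinsics and any distortion apply to the point x, -y, -z); pixel columns grow to the right and rows downward; lengths in m; the calibration is good to about 2 mm. A picture is of the moment at which its call begins. camera_info takes no time and is no camera call.
- robot.sign_off(): hands the job in, once; it reports no verdict.
Trained networks look in the newest picture that a camera, given by its name, has taken for a name from the list of things; names that differ only in an ending like _2 or _b are one class to them, and where a whole thing is asked for, a point or a joint stands for the part that bears it (a point fixed in the world has none). Each returns a list of dicts, best first, with "conf" (0 to 1); they miss things now and then, are a little off and sometimes report something else, mostly with a low value. They report only what shows in the picture. A call takes as long as a camera call. They do not tell look-alikes from the thing itself.
- robot.silhouettes(camera, name): "region" (384x512 bool, what is visible of it).
- robot.spot_point(camera, name): "at" ([x, y, z] in m, in world coordinates, good to about 4 mm: a listed point, or the origin of a listed thing).
The state is a dict: "clock": time; "joint_pos": joint angles; "qd": joint speeds; "joint_torque": joint torques, N m; "tcp_pos": TCP position; "tcp_rot": TCP orientation; "contact_force": force on the tool from outside, world axes, zero at the start; "moment": the same for the moment, N m; "grip_width": finger opening in m.
Only numpy, scipy, OpenCV 4.12 (cv2) and the standard library are available. Lean on these libraries where they do the work, as an engineer would, in place of code of your own. Each camera call takes 0.05 s, during which the arm holds its last target.

## Working session

There is one attempt and no reset: what is moved stays moved. The work goes in short steps, Python scripts to look and compute and a tool call to move; the robot and the scene stay as the last step left them, time stands still between calls to the robot, and variables do not carry over. Pictures are saved under pics/ and viewed, and the job is handed in when it is done.

Besides the shell and the picture viewer there is one more tool, called after "Request:" as a command line: name --argument value ..., lists and objects as JSON in quotes. step_arm: Moves the arm, as the interface text tells. Its arguments: {"type":"object","properties":{"targets":{"type":"array","items":{"type":"array"}},"newtons":{"type":"number"}},"required":["targets"]}

```bash
ls; mkdir -p pics
python3 - <<'E'
from plant import robot
import cv2,numpy as np
print(robot.sense()); print(robot.grip_depth)
for c in("side","top"):
    im=robot.capture(c); cv2.imwrite(f"pics/{c}0.png",im[:,:,::-1]); i=robot.camera_info(c); print(c,{k:np.round(v,4).tolist() for k,v in i.items()})
E
```

```text
pics
{'clock': 0.0, 'joint_pos': array([ 1.17345915,  0.61590509, -0.01261577,  1.42488733,  0.00813454,
        1.10339501, -0.04038952]), 'qd': array([ 0.00099213, -0.00133149, -0.00081167, -0.00135762, -0.00111081,
        0.00156107,  0.00020264]), 'joint_torque': array([-3.91649610e-04, -4.58937049e+01,  2.09036199e-01, -1.65742189e+01,
       -6.11185958e-02,  2.04823277e-02,  2.25042245e-04]), 'tcp_pos': array([ 0.23527035, -0.60508102,  0.21749419]), 'tcp_rot': array([-1.36073969,  0.93334138, -0.92981513]), 'contact_force': array([ 0.19864779,  0.26916869, -0.77453218]), 'moment': array([-0.00996318, -0.02264382, -0.01712   ]), 'grip_width': 0.0929642840859946}
0.0188
side {'camera_matrix': [[356.6256, 0.0, 246.6446], [0.0, 356.6256, 191.2585], [0.0, 0.0, 1.0]], 'k1': -0.033, 'cam_to_world': [[0.9779, 0.1213, -0.1704, 0.3492], [-0.2082, 0.6415, -0.7384, -0.6478], [0.0197, 0.7575, 0.6525, 0.692], [0.0, 0.0, 0.0, 1.0]]}
top {'camera_matrix': [[380.93, 0.0, 253.8327], [0.0, 380.93, 192.4858], [0.0, 0.0, 1.0]], 'k1': -0.0692, 'cam_to_world': [[-0.0198, 0.9989, -0.0419, 0.4434], [-0.9992, -0.0212, -0.0326, 0.0285], [-0.0335, 0.0412, 0.9986, 1.1787], [0.0, 0.0, 0.0, 1.0]]}
```

View pics/top0.png

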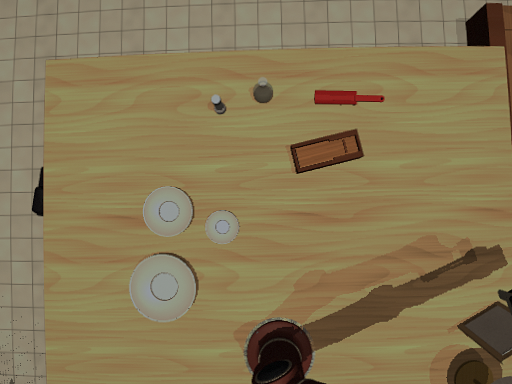

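View pics/side0.png

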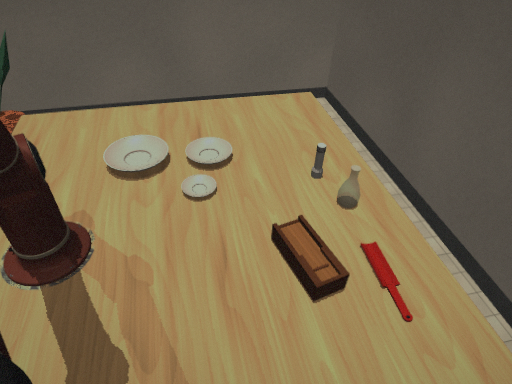

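```bash
cat > h.py <<'E'
from plant import robot
import numpy as np,cv2
from scipy.spatial.transform import Rotation as R
def ray(c,uv):
    i=robot.camera_info(c);K=i["camera_matrix"];T=np.array(i["cam_to_world"])
    k=i["k1"];p=np.array([(uv[0]-K[0][2])/K[0][0],(uv[1]-K[1][2])/K[1][1]])
    s=p.copy()
    for _ in range(20): s=p/(1+k*(s@s))
    d=T[:3,:3]@np.array([s[0],-s[1],-1]);return T[:3,3],d
def at_z(c,uv,z):
    o,d=ray(c,uv);return o+d*(z-o[2])/d[2]
def tri(uvt,uvs):
    o1,d1=ray("top",uvt);o2,d2=ray("side",uvs)
    A=np.stack([d1,-d2],1);t=np.linalg.lstsq(A,o2-o1,rcond=None)[0]
    a,b=o1+t[0]*d1,o2+t[1]*d2;return (a+b)/2,np.linalg.norm(a-b)
def proj(c,P):
    i=robot.camera_info(c);K=np.array(i["camera_matrix"]);T=np.linalg.inv(np.array(i["cam_to_world"]))
    q=T[:3,:3]@np.asarray(P)+T[:3,3];s=np.array([q[0],-q[1]])/-q[2];s=s*(1+i["k1"]*(s@s))
    return np.array([K[0,0]*s[0]+K[0,2],K[1,1]*s[1]+K[1,2]])
E
python3 - <<'E'
from h import *
print(R.from_rotvec(robot.sense()['tcp_rot']).as_matrix().round(3))
for n in ["key_box","box_lip","box_pivot","box_rails","lid_rib","lid_thumb","key_dish","key_box_lid","car_key"]:
    for c in("top","side"):
        for d in robot.spot_point(c,n)[:4]: print(n,c,round(d["conf"],2),np.round(d["at"],4), proj(c,d["at"]).round(0))
print(robot.sense()['clock'])
E
```

```text
[[ 0.362 -0.001  0.932]
 [-0.932  0.002  0.362]
 [-0.002 -1.    -0.   ]]
key_box top 0.88 [ 0.6094 -0.1553  0.006 ] [325. 153.]
key_box top 0.67 [0.7637 0.173  0.0017] [218. 107.]
key_box side 0.64 [ 0.6129 -0.1519  0.0086] [305. 261.]
box_lip top 0.75 [ 0.6179 -0.1857  0.0411] [337. 148.]
box_lip top 0.73 [ 0.5909 -0.0647  0.0407] [297. 158.]
box_lip top 0.69 [ 0.6234 -0.2291  0.0434] [351. 146.]
box_lip top 0.68 [ 0.6139 -0.1548  0.0101] [325. 152.]
box_lip side 0.73 [ 0.5903 -0.0607  0.0434] [287. 225.]
box_pivot top 0.77 [ 0.6217 -0.1872  0.0399] [337. 147.]
box_pivot top 0.32 [ 0.5903 -0.0608  0.0455] [295. 158.]
box_pivot side 0.98 [ 0.616  -0.1899  0.0395] [314. 265.]
box_pivot side 0.62 [ 7.867e-01 -2.256e-01 -7.000e-04] [385. 276.]
box_rails top 0.68 [ 0.6122 -0.1667  0.0538] [331. 150.]
box_rails side 0.59 [ 0.6115 -0.1616  0.0539] [309. 252.]
lid_rib top 0.74 [ 0.6235 -0.2037  0.0502] [343. 146.]
lid_rib side 0.79 [ 0.6193 -0.2063  0.051 ] [318. 268.]
lid_thumb top 0.86 [ 0.6244 -0.2257  0.0474] [351. 146.]
lid_thumb side 0.71 [ 0.6315 -0.2219  0.0474] [326. 273.]
key_dish top 0.87 [ 0.2054  0.354  -0.0031] [164. 286.]
key_dish top 0.84 [ 0.3884  0.1653 -0.0028] [223. 227.]
key_dish top 0.55 [0.4425 0.3319 0.0021] [169. 210.]
key_dish side 0.9 [0.4414 0.3297 0.0005] [209. 157.]
key_dish side 0.64 [0.2128 0.3495 0.0012] [138. 161.]
key_dish side 0.58 [3.936e-01 1.648e-01 1.000e-04] [200. 190.]
key_box_lid top 0.72 [ 0.6146 -0.1508  0.0443] [325. 150.]
key_box_lid side 0.75 [ 0.6137 -0.1559  0.0383] [308. 254.]
car_key side 0.63 [ 8.02e-01  3.32e-02 -8.00e-04] [346. 203.]
1.0
```

Run:
```python
from h import *
t=cv2.imread("pics/top0.png");s=cv2.imread("pics/side0.png")
a=cv2.resize(t[120:185,280:375],None,fx=8,fy=8,interpolation=cv2.INTER_CUBIC)
b=cv2.resize(s[205:310,260:360],None,fx=5.6,fy=5.6,interpolation=cv2.INTER_CUBIC)
cv2.imwrite("pics/topc.png",a);cv2.imwrite("pics/sidec.png",b)
cv2.imwrite("pics/dishes.png",cv2.resize(t[170:330,110:260],None,fx=3.5,fy=3.5))
```

```text
(no output)
```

View pics/topc.png

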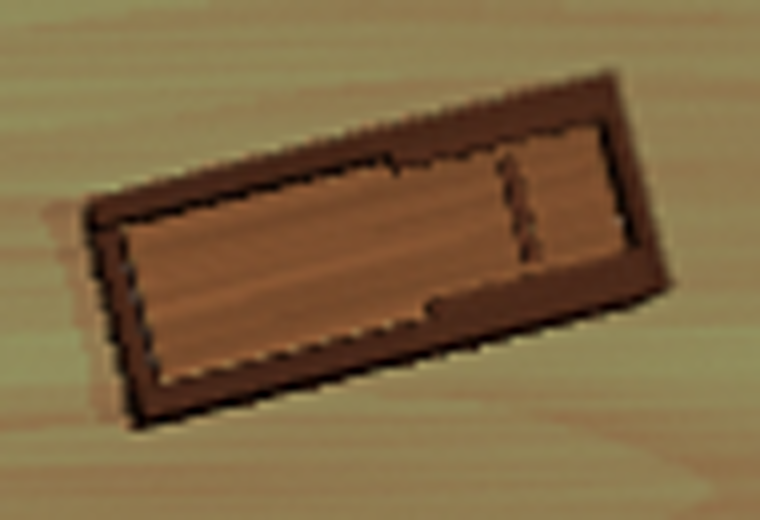

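View pics/sidec.png

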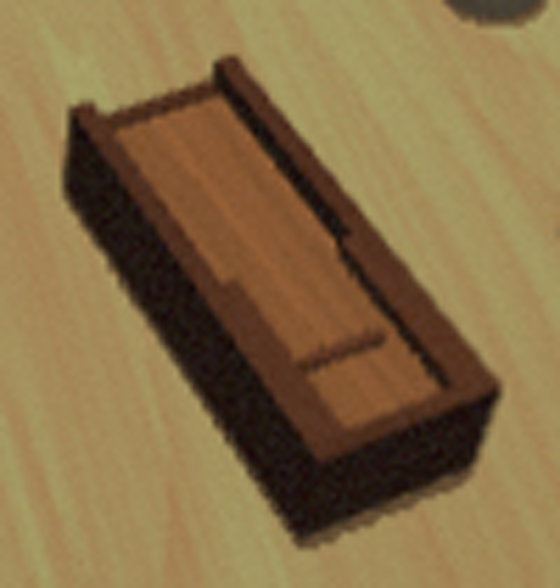

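View pics/dishes.png

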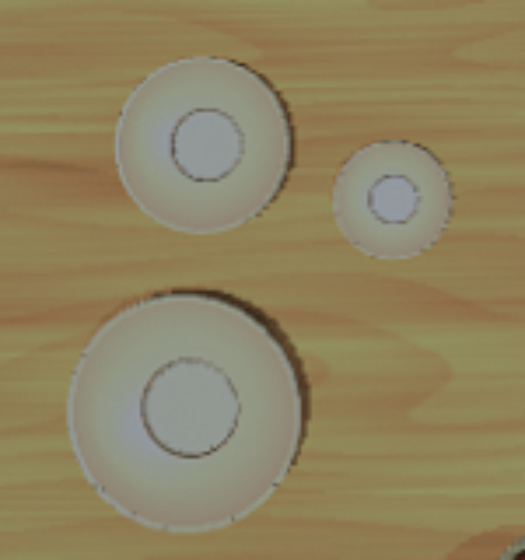

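```bash
cat > fit.py <<'E'
from h import *
from scipy.optimize import least_squares
def cv(c,p): 
    f,o=(8,(280,120)) if c=="top" else (5.6,(260,205))
    return np.array([(p[0]+.5)/f-.5+o[0],(p[1]+.5)/f-.5+o[1]])
obs=[("side",(82,105),(-100,-42,52)),("side",(230,58),(-100,42,52)),("side",(500,385),(100,42,52)),("side",(325,460),(100,-42,52)),
("side",(66,192),(-100,-42,0)),("side",(300,540),(100,-42,0)),("side",(345,240),(12,25,52)),("side",(230,283),(12,-25,52)),
("top",(88,203),(-100,42,52)),("top",(614,72),(100,42,52)),("top",(390,158),(12,25,52)),("top",(430,308),(12,-25,52)),("top",(138,428),(-100,-42,0))]
def pose(p,b):
    c,s=np.cos(p[2]),np.sin(p[2]);b=np.asarray(b)/1000
    return np.array([p[0]+c*b[0]-s*b[1],p[1]+s*b[0]+c*b[1],p[3]+b[2]])
def res(p,shift=True):
    r=[]
    for c,u,b in obs: r.append(proj(c,pose(p,b)+(np.array([p[4],p[5],0]) if c=="top" else 0))-cv(c,u))
    return np.concatenate(r+[np.array(p[4:6])/0.004, [(p[3]-.0075)/.004]])
s=least_squares(res,[.612,-.154,-1.36,.007,0,0],loss="soft_l1")
print(s.x.round(4));print(res(s.x)[:-3].reshape(-1,2).round(1).tolist())
p=s.x
for n,b in dict(lip=(-100+4,0,40),pivot=(35,0,34),rails=(12,0,46),rib=(54,0,45),thumb=(73.5,0,41)).items(): print(n,pose(p,b).round(4))
E
python3 fit.py
```

```text
[ 6.1380e-01 -1.5230e-01 -1.3478e+00  6.7000e-03 -2.3000e-03 -1.1000e-03]
[[-2.0, 0.7], [0.8, -0.5], [0.7, 0.3], [-0.6, 0.5], [-0.5, -0.7], [0.2, 0.0], [-0.8, 0.1], [1.3, -0.7], [0.1, -0.5], [-0.1, -0.4], [0.5, 1.5], [-0.2, -1.0], [-0.5, 0.4]]
lip [ 0.5926 -0.0586  0.0467]
pivot [ 0.6215 -0.1864  0.0407]
rails [ 0.6165 -0.164   0.0527]
rib [ 0.6257 -0.2049  0.0517]
thumb [ 0.6301 -0.2239  0.0477]
```

```bash
cat > go.py <<'E'
from h import *
BC=np.array([.6122,-.1532]);BY=-1.346;BH=.0067
def box(x,y,z):
    c,s=np.cos(BY),np.sin(BY);return np.array([BC[0]+(c*x-s*y)/1e3,BC[1]+(s*x+c*y)/1e3,BH+z/1e3])
def tobox(P):
    c,s=np.cos(BY),np.sin(BY);d=np.asarray(P)[:2]-BC
    return np.array([c*d[0]+s*d[1],-s*d[0]+c*d[1],P[2]-BH])*1e3
def rel(target,yaw=None,pos=None,Rm=None):
    s=robot.sense();M=R.from_rotvec(s['tcp_rot']).as_matrix() if Rm is None else Rm
    p=s['tcp_pos'] if pos is None else np.array(pos)
    sh=M.T@(np.asarray(target)-p)*100
    tgt=None
    if yaw is not None:
        x=np.array([np.cos(yaw),np.sin(yaw),0]);y=np.array([0,0,-1.]);T=np.stack([x,y,np.cross(x,y)],1)
        tgt=R.from_matrix(M.T@T).as_rotvec()
    print("shift cm",sh.round(3),"turn",None if tgt is None else tgt.round(4))
def st():
    s=robot.sense();print(s['clock'],s['tcp_pos'].round(4),'F',s['contact_force'].round(2),'w',round(s['grip_width'],4),'box',tobox(s['tcp_pos']).round(1),'yaw',np.degrees(np.arctan2(*R.from_rotvec(s['tcp_rot']).as_matrix()[1::-1,0])).round(2), 'ydn',R.from_rotvec(s['tcp_rot']).as_matrix()[:,1].round(3))
E
python3 - <<'E'
from go import *
st();t=box(73,0,41);t[2]=.09;print(t,box(73,0,41))
rel(t,BY+np.pi/2,pos=[.236,-.606,.219])
E
```

```text
1.0 [ 0.2355 -0.6058  0.2186] F [ 0.47 -0.27  0.32] w 0.0932 box [ 357.2 -468.1  211.9] yaw -68.75 ydn [ 0.  0. -1.]
[ 0.62847227 -0.22436329  0.09      ] [ 0.62847227 -0.22436329  0.0477    ]
shift cm [-21.346  12.905  50.409] turn [-1.0000e-04 -1.4248e+00 -0.0000e+00]
```

Request:
step_arm --targets '[[1,[-4,2,9.5],[0,-0.18,0]],[1,[-7,4,16],[0,-0.36,0]],[1,[-10,5,24],[0,-0.54,0]],[1,[-13,6,31],[0,-0.72,0]],[1,[-15.5,7,37],[0,-0.9,0]],[1,[-18,8,43],[0,-1.08,0]],[1,[-20.5,9,48.5],[0,-1.26,0]],[1,[-21.35,10,50.4],[0,-1.425,0]],[1,[-21.35,12,50.4],[0,-1.425,0]],[1,[-21.35,12.9,50.4],[0,-1.425,0]],[1,[-21.35,12.9,50.4],[0,-1.425,0]],[1,[-21.35,12.9,50.4],[0,-1.425,0]]]' --newtons 20

```text
clock: 2.5
tcp_pos: [0.6273, -0.227, 0.0905]
tcp_rot: [-1.566, -0.174, 0.174]
contact_force: [-0.1, 0.5, 0.2]
grip_width: 0.0004
```

Run:
```python
from go import *
st();a=robot.capture("side");b=robot.capture("top")
A=cv2.resize(a[190:310,240:370,::-1],None,fx=4,fy=4,interpolation=cv2.INTER_CUBIC)
B=cv2.resize(b[90:190,280:380,::-1],None,fx=4.8,fy=4.8,interpolation=cv2.INTER_CUBIC)
print(A.shape,B.shape)
cv2.imwrite("pics/p1.png",A);cv2.imwrite("pics/p1t.png",B)
```

```text
2.5 [ 0.6273 -0.227   0.0905] F [-0.15  0.52  0.23] w 0.0004 box [75.3 -1.8 83.8] yaw 12.7 ydn [ 0.    -0.002 -1.   ]
(480, 520, 3) (480, 480, 3)
```

View pics/p1.png

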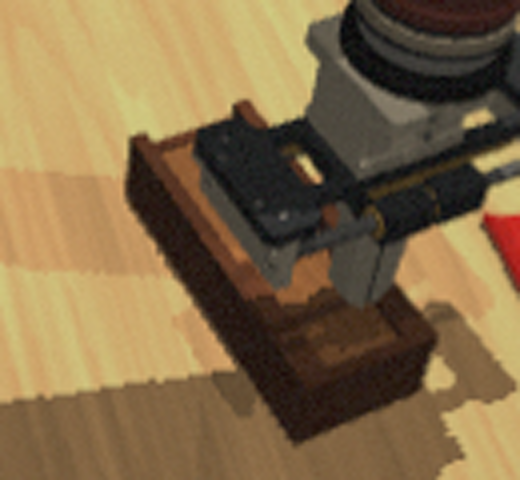

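View pics/p1t.png

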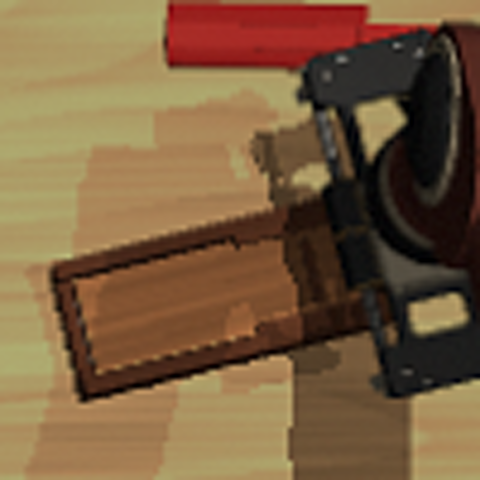

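Run:
```python
from go import *
a=robot.capture("side");st()
A=cv2.resize(a[210:290,265:365,::-1],None,fx=7.5,fy=7.5,interpolation=cv2.INTER_CUBIC)
P=robot.sense()['tcp_pos']
M=R.from_rotvec(robot.sense()['tcp_rot']).as_matrix()
def mk(p,c): 
    u=(proj("side",p)-[265,210]+.5)*7.5; cv2.drawMarker(A,tuple(int(v) for v in u),c,cv2.MARKER_CROSS,14,2)
mk(P,(255,0,255))
for d in(.0175,-.0175): mk(P+M[:,0]*d,(255,255,0))
mk(box(73.5,0,41),(0,255,0))
cv2.imwrite("pics/p2.png",A)
```

```text
2.65 [ 0.6277 -0.2261  0.0908] F [-0.77  0.21 -0.24] w 0.0008 box [74.5 -1.2 84.1] yaw 12.74 ydn [ 0.001 -0.001 -1.   ]
```

View pics/p2.png

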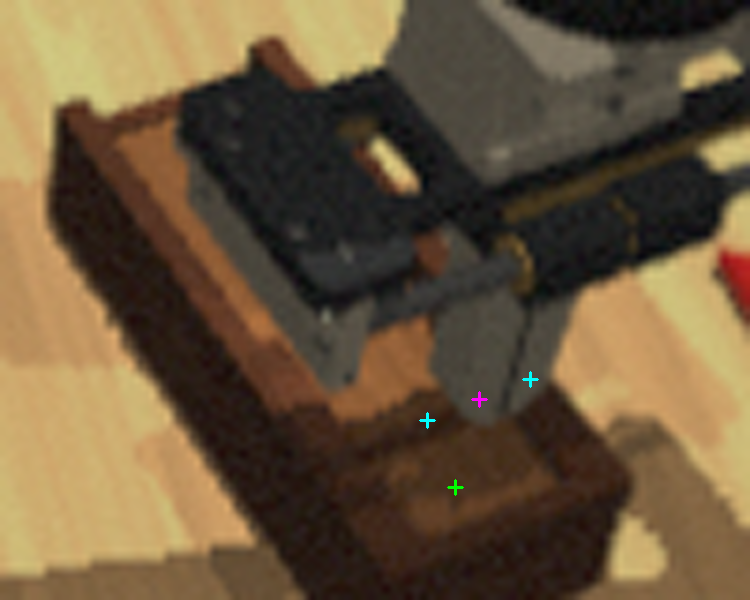

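Request:
step_arm --targets '[[1,[0.05,1.5,0.15],[0,0,0]],[1,[0.05,3.0,0.15],[0,0,0]],[1,[0.05,3.7,0.15],[0,0,0]],[1,[0.05,3.8,0.15],[0,0,0]]]'

```text
clock: 3.15
tcp_pos: [0.6274, -0.2224, 0.0504]
tcp_rot: [-1.563, -0.175, 0.178]
contact_force: [-0.3, 0.1, 0.1]
grip_width: 0.0005
```

Run:
```python
from go import *
st();a=robot.capture("side");st()
A=cv2.resize(a[210:300,265:365,::-1],None,fx=6.5,fy=6.5,interpolation=cv2.INTER_CUBIC)
cv2.imwrite("pics/p3.png",A)
```

```text
3.15 [ 0.6274 -0.2224  0.0504] F [-0.25  0.07  0.05] w 0.0005 box [70.8 -0.6 43.7] yaw 12.91 ydn [-0.002  0.001 -1.   ]
3.2 [ 0.6279 -0.2224  0.051 ] F [ 0.9  -0.45  0.72] w 0.0007 box [71.  -0.1 44.3] yaw 12.9 ydn [-0.001  0.    -1.   ]
```

View pics/p3.png

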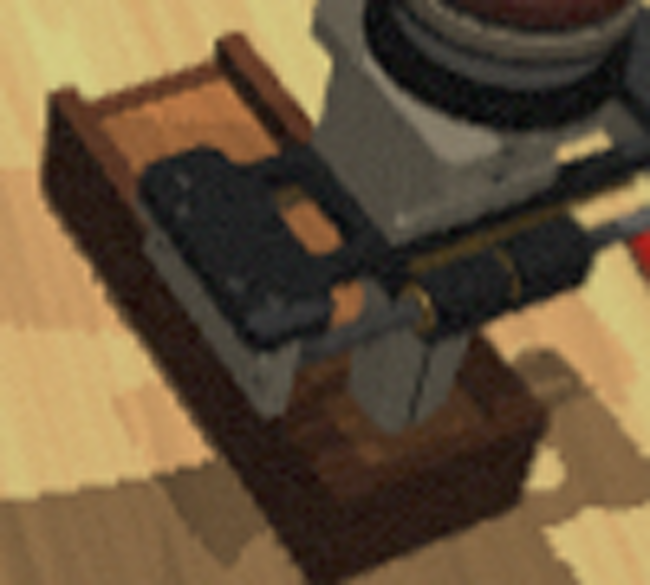

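Request:
step_arm --targets '[[1,[0,0.1,0],[0,0,0]],[1,[0,0.2,0],[0,0,0]]]'

```text
clock: 3.45
tcp_pos: [0.6284, -0.2226, 0.0501]
tcp_rot: [-1.564, -0.177, 0.176]
contact_force: [-0.5, -0.1, 1.0]
grip_width: 0.0004
```

Request:
step_arm --targets '[[1,[0,0.1,0],[0,0,0]],[1,[0,0.1,0],[0,0,0]]]'

```text
clock: 3.7
tcp_pos: [0.628, -0.2226, 0.0487]
tcp_rot: [-1.564, -0.177, 0.177]
contact_force: [-1.0, 0.7, -0.1]
grip_width: 0.0003
```

Request:
step_arm --targets '[[1,[0,0.1,0],[0,0,0]],[1,[0,0.1,0],[0,0,0]]]'

```text
clock: 3.95
tcp_pos: [0.6282, -0.2227, 0.0478]
tcp_rot: [-1.564, -0.177, 0.176]
contact_force: [1.1, -0.2, 1.4]
grip_width: 0.0008
```

Request:
step_arm --targets '[[1,[0,0.1,0],[0,0,0]],[1,[0,0.1,0],[0,0,0]]]'

```text
clock: 4.2
tcp_pos: [0.6282, -0.2229, 0.0467]
tcp_rot: [-1.564, -0.177, 0.176]
contact_force: [0.8, -0.4, 1.4]
grip_width: 0.0005
```

Request:
step_arm --targets '[[1,[0,0.1,0],[0,0,0]],[1,[0,0.1,0],[0,0,0]]]'

```text
clock: 4.45
tcp_pos: [0.6283, -0.223, 0.0461]
tcp_rot: [-1.564, -0.177, 0.176]
contact_force: [-1.1, -1.7, 3.3]
grip_width: 0.0003
```

Request:
step_arm --targets '[[1,[0,0.1,0],[0,0,0]],[1,[0,0.1,0],[0,0,0]]]'

```text
clock: 4.7
tcp_pos: [0.6283, -0.223, 0.046]
tcp_rot: [-1.565, -0.177, 0.176]
contact_force: [-2.6, -0.7, 7.1]
grip_width: 0.0003
```

Run:
```python
from go import *
st();a=robot.capture("side");b=robot.capture("top");st()
A=cv2.resize(a[205:265,265:325,::-1],None,fx=8,fy=8,interpolation=cv2.INTER_CUBIC)
a0=cv2.resize(cv2.imread("pics/side0.png")[205:265,265:325],None,fx=5,fy=5,interpolation=cv2.INTER_CUBIC)
A=cv2.resize(a[205:265,265:325,::-1],None,fx=5,fy=5,interpolation=cv2.INTER_CUBIC)
B=cv2.resize(b[130:180,285:335,::-1],None,fx=6,fy=6,interpolation=cv2.INTER_CUBIC)
b0=cv2.resize(cv2.imread("pics/top0.png")[130:180,285:335],None,fx=6,fy=6,interpolation=cv2.INTER_CUBIC)
cv2.imwrite("pics/p4.png",np.vstack([np.hstack([a0,A]),np.hstack([b0,B])]))
```

```text
4.7 [ 0.6283 -0.223   0.046 ] F [-2.56 -0.7   7.15] w 0.0003 box [71.7  0.2 39.3] yaw 12.88 ydn [ 0.001 -0.001 -1.   ]
4.8 [ 0.6283 -0.223   0.046 ] F [-1.41 -1.26  8.24] w 0.0007 box [71.6  0.2 39.3] yaw 12.88 ydn [ 0.001 -0.001 -1.   ]
```

View pics/p4.png

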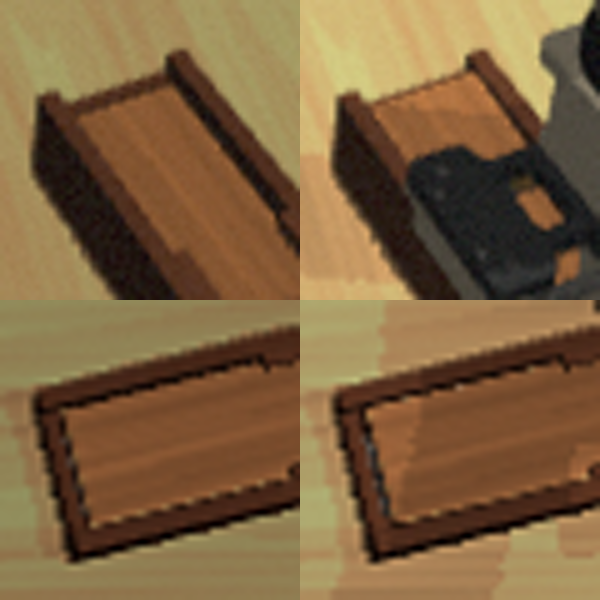

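Request:
step_arm --targets '[[1,[0,-0.02,0.2],[0,0,0]],[1,[0,-0.03,0.4],[0,0,0]],[1,[0,-0.05,0.6],[0,0,0]]]'

```text
clock: 5.18
tcp_pos: [0.628, -0.2193, 0.0464]
tcp_rot: [-1.568, -0.178, 0.173]
contact_force: [0.6, -4.0, 5.2]
grip_width: 0.0004
```

Request:
step_arm --targets '[[1,[0,-0.015,0.2],[0,0,0]],[1,[0,-0.03,0.4],[0,0,0]]]'

```text
clock: 5.42
tcp_pos: [0.6273, -0.2152, 0.0467]
tcp_rot: [-1.568, -0.179, 0.173]
contact_force: [0.4, -4.4, 5.4]
grip_width: 0.0004
```

Request:
step_arm --targets '[[1,[0,-0.015,0.2],[0,0,0]],[1,[0,-0.03,0.4],[0,0,0]]]'

```text
clock: 5.68
tcp_pos: [0.6264, -0.2113, 0.047]
tcp_rot: [-1.568, -0.179, 0.173]
contact_force: [1.1, -3.5, 5.8]
grip_width: 0.0003
```

```bash
cat > look.py <<'E'
import sys
from go import *
st();a=robot.capture("side");b=robot.capture("top");st()
A=cv2.resize(a[195:275,255:335,::-1],None,fx=5,fy=5,interpolation=cv2.INTER_CUBIC)
B=cv2.resize(b[110:190,270:350,::-1],None,fx=5,fy=5,interpolation=cv2.INTER_CUBIC)
cv2.imwrite(f"pics/{sys.argv[1]}.png",np.hstack([A,B]))
E
python3 look.py p5
```

```text
5.675 [ 0.6264 -0.2113  0.047 ] F [ 1.14 -3.48  5.76] w 0.0003 box [59.8  0.9 40.3] yaw 12.82 ydn [ 0.004 -0.004 -1.   ]
5.775 [ 0.6264 -0.2109  0.047 ] F [ 0.03 -3.61  5.54] w 0.0009 box [59.4  0.9 40.3] yaw 12.85 ydn [ 0.004 -0.003 -1.   ]
```

View pics/p5.png

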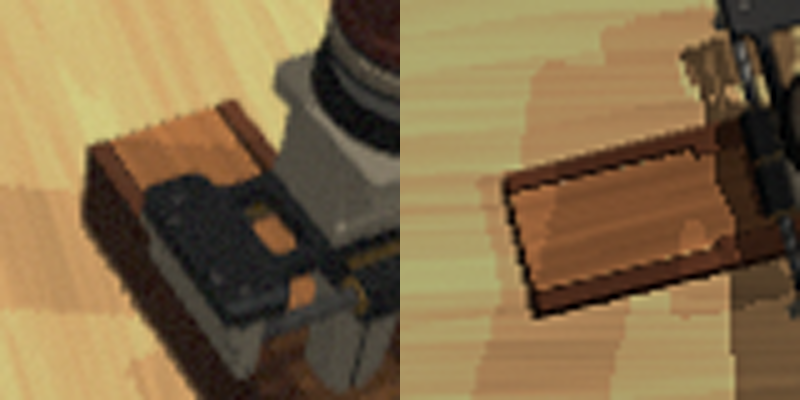

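Request:
step_arm --targets '[[1,[0,-0.2,0.1],[0,0,0]],[1,[0,-0.2,0.4],[0,0,0]],[1,[0,-0.22,0.8],[0,0,0]],[1,[0,-0.24,1.2],[0,0,0]],[1,[0,-0.26,1.6],[0,0,0]]]'

```text
clock: 6.4
tcp_pos: [0.6214, -0.193, 0.0484]
tcp_rot: [-1.564, -0.177, 0.177]
contact_force: [0.5, -2.0, 3.4]
grip_width: 0.0006
```

```bash
python3 look.py p6
```

```text
6.4 [ 0.6214 -0.193   0.0484] F [ 0.46 -1.99  3.41] w 0.0006 box [40.9  0.1 41.7] yaw 12.9 ydn [ 0. -0. -1.]
6.5 [ 0.6213 -0.1922  0.0485] F [ 0.87 -1.11  3.76] w 0.0004 box [40.   0.1 41.8] yaw 12.95 ydn [-0.     0.001 -1.   ]
```

View pics/p6.png

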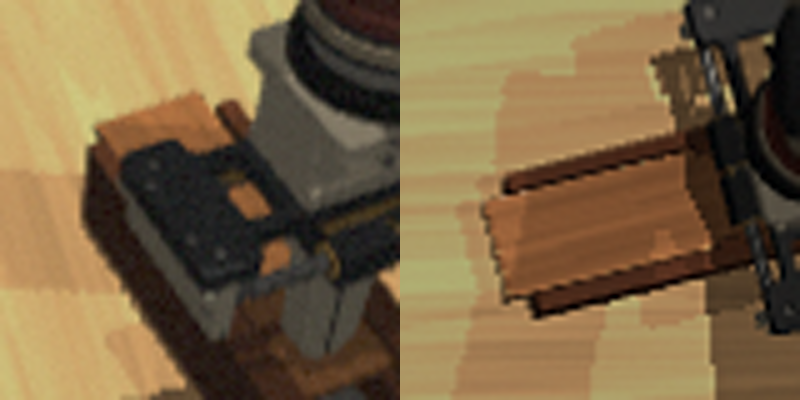

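Request:
step_arm --targets '[[1,[0,-0.07,0.5],[0,0,0]],[1,[0,-0.1,1.0],[0,0,0]],[1,[0,-0.13,1.5],[0,0,0]],[1,[0,-0.15,2.0],[0,0,0]],[1,[0,-0.17,2.5],[0,0,0]],[1,[0,-0.19,3.0],[0,0,0]],[1,[0,-0.19,3.0],[0,0,0]]]'

```text
clock: 7.38
tcp_pos: [0.6145, -0.1629, 0.0501]
tcp_rot: [-1.562, -0.177, 0.178]
contact_force: [1.0, -0.4, 0.3]
grip_width: 0.0004
```

```bash
python3 look.py p7
```

```text
7.375 [ 0.6145 -0.1629  0.0501] F [ 1.02 -0.43  0.27] w 0.0004 box [ 9.9  0.  43.4] yaw 12.96 ydn [-0.001  0.001 -1.   ]
7.475 [ 0.6146 -0.1638  0.0502] F [-0.06 -0.06 -0.35] w 0.0004 box [10.9 -0.1 43.5] yaw 12.9 ydn [-0.  0. -1.]
```

View pics/p7.png

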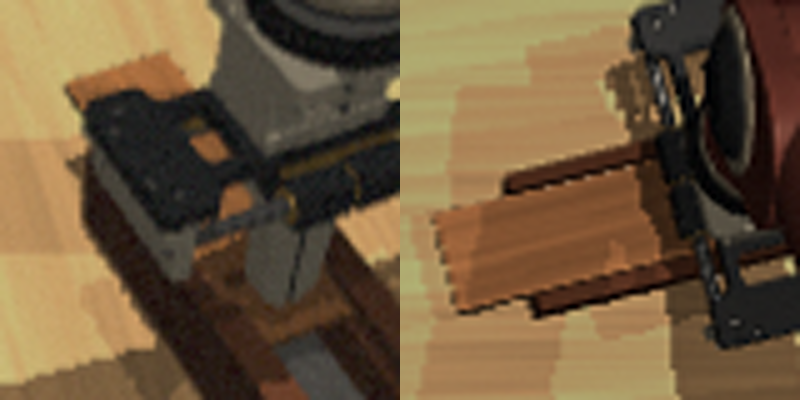

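Request:
step_arm --targets '[[1,[0,-0.03,0.5],[0,0,0]],[1,[0,-0.05,1.0],[0,0,0]],[1,[0,-0.07,1.5],[0,0,0]],[1,[0,-0.08,2.0],[0,0,0]],[1,[0,-0.09,2.5],[0,0,0]],[1,[0,-0.09,2.9],[0,0,0]],[1,[0,-0.09,2.9],[0,0,0]]]'

```text
clock: 8.35
tcp_pos: [0.6082, -0.1351, 0.0512]
tcp_rot: [-1.563, -0.177, 0.177]
contact_force: [0.5, -0.1, -0.3]
grip_width: 0.0001
```

```bash
python3 look.py p8
```

```text
8.35 [ 0.6082 -0.1351  0.0512] F [ 0.53 -0.11 -0.26] w 0.0001 box [-18.5   0.1  44.5] yaw 12.94 ydn [-0.     0.001 -1.   ]
8.45 [ 0.6082 -0.1358  0.0512] F [ 1.05  0.15 -0.64] w 0.0006 box [-17.9   0.   44.5] yaw 12.89 ydn [ 0.  0. -1.]
```

View pics/p8.png

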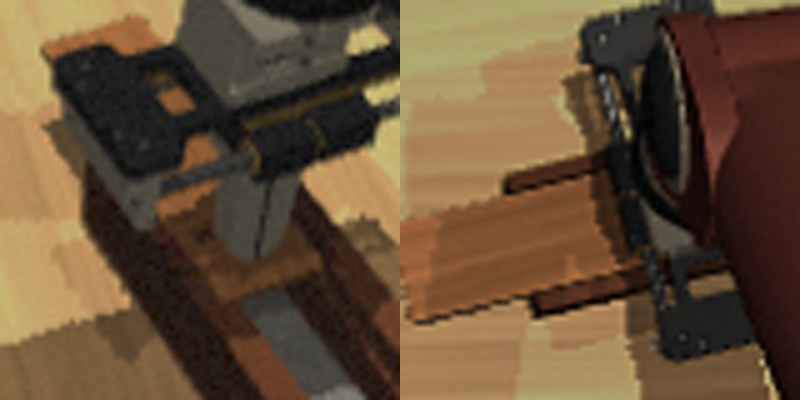

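Request:
step_arm --targets '[[1,[0,-1,-0.2],[0,0,0]],[1,[0,-4,-0.2],[0,0,0]],[0,[0,-5,3],[0,0,0]],[0,[0,-5,7],[0,0,0]],[0,[0,-5,9.5],[0,0,0]],[0,[0,-5,9.5],[0,0,0]],[0,[0,-5,9.5],[0,0,0]],[0,[0,-5,9.5],[0,0,0]],[0,[0,-5,9.5],[0,0,0]]]'

```text
clock: 9.57
tcp_pos: [0.5871, -0.0446, 0.101]
tcp_rot: [-1.564, -0.175, 0.175]
contact_force: [-1.3, -0.4, 0.8]
grip_width: 0.0659
```

Run:
```python
from go import *
st();a=robot.capture("side");b=robot.capture("top")
A=cv2.resize(a[160:280,235:365,::-1],None,fx=4,fy=4,interpolation=cv2.INTER_CUBIC)
B=cv2.resize(b[100:200,225:365,::-1],None,fx=4,fy=4,interpolation=cv2.INTER_CUBIC)
cv2.imwrite("pics/p9.png",A);cv2.imwrite("pics/p9t.png",B)
for c in("side","top"):
  for n in("key_box_lid","lid_front","lid_rear"):
    for d in robot.spot_point(c,n)[:1]: print(c,n,round(d['conf'],2),tobox(d['at']).round(1))
```

```text
9.575 [ 0.5871 -0.0446  0.101 ] F [-1.3  -0.42  0.76] w 0.0659 box [-111.5   -0.2   94.3] yaw 12.78 ydn [-0. -0. -1.]
side key_box_lid 0.82 [-84.9   1.6  39.8]
side lid_front 0.72 [-177.9    1.3   45.2]
side lid_rear 0.8 [ 0.9  1.8 29.9]
top lid_front 0.54 [-175.5    2.    48.5]
```

View pics/p9.png

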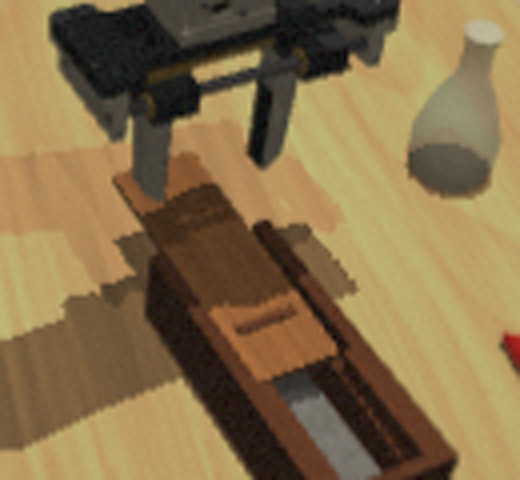

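View pics/p9t.png

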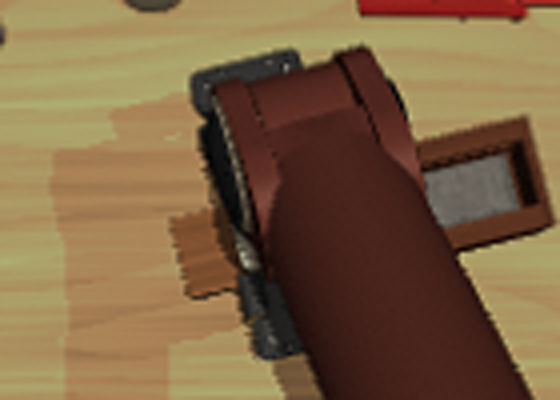

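Request:
step_arm --targets '[[0,[0.06,0,0.15],[0,0,0]],[0,[0.06,0,0.15],[0,0,0]],[0,[0.06,0,0.15],[0,0,0]],[0,[0.06,3,0.15],[0,0,0]],[0,[0.06,4.8,0.15],[0,0,0]],[0,[0.06,5.55,0.15],[0,0,0]],[0,[0.06,5.55,0.15],[0,0,0]]]'

```text
clock: 10.85
tcp_pos: [0.5872, -0.0415, 0.0453]
tcp_rot: [-1.563, -0.176, 0.177]
contact_force: [0.3, 0.2, -0.8]
grip_width: 0.0929
```

Run:
```python
from go import *
st();a=robot.capture("side")
A=cv2.resize(a[160:280,235:365,::-1],None,fx=4,fy=4,interpolation=cv2.INTER_CUBIC)
cv2.imwrite("pics/p10.png",A)
```

```text
10.85 [ 0.5872 -0.0415  0.0453] F [ 0.28  0.16 -0.78] w 0.0929 box [-114.5    0.5   38.6] yaw 12.9 ydn [-0.001  0.    -1.   ]
```

View pics/p10.png

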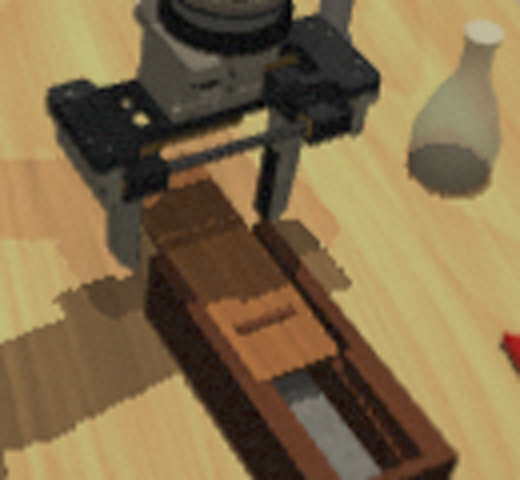

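Request:
step_arm --targets '[[1,[0,0,0],[0,0,0]],[1,[0,0,0],[0,0,0]],[1,[0,0,0],[0,0,0]],[1,[0,0,0],[0,0,0]],[1,[0,0,0],[0,0,0]],[1,[0,0,0],[0,0,0]]]' --newtons 25

```text
clock: 11.65
tcp_pos: [0.5873, -0.0417, 0.0458]
tcp_rot: [-1.564, -0.177, 0.176]
contact_force: [0.3, 0.4, 0.4]
grip_width: 0.0597
```

Request:
step_arm --targets '[[1,[0,-0.08,0.7],[0,0,0]],[1,[0,-0.25,2],[0,0,0]],[1,[0,-0.45,3],[0,0,0]],[1,[0,-0.45,3],[0,0,0]]]'

```text
clock: 12.15
tcp_pos: [0.5804, -0.0102, 0.0505]
tcp_rot: [-1.562, -0.179, 0.179]
contact_force: [-0.1, -0.6, -1.1]
grip_width: 0.0596
```

Run:
```python
from go import *
st();a=robot.capture("side")
A=cv2.resize(a[160:280,235:365,::-1],None,fx=4,fy=4,interpolation=cv2.INTER_CUBIC)
cv2.imwrite("pics/p11.png",A)
```

```text
12.15 [ 0.5804 -0.0102  0.0505] F [-0.12 -0.65 -1.15] w 0.0596 box [-146.5    0.9   43.8] yaw 13.07 ydn [ 0.     0.001 -1.   ]
```

View pics/p11.png

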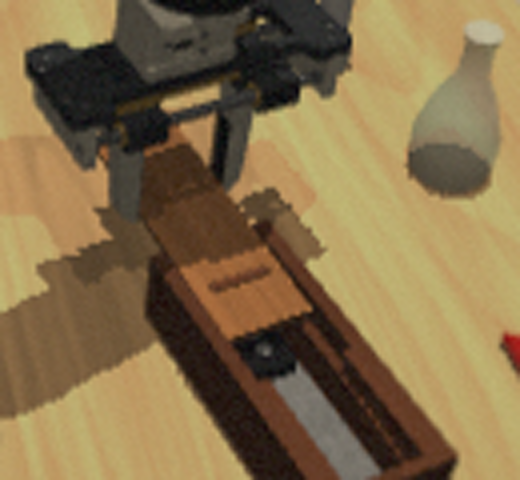

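Request:
step_arm --targets '[[1,[0,-0.6,1],[0,0,0]],[1,[0,-1.5,3],[0,0,0]],[1,[0,-2.5,6],[0,0,0]],[1,[0,-2.5,9],[-0.03,0,0]],[1,[0,-2,11],[-0.06,0,0]],[1,[0,0,11],[-0.06,0,0]],[1,[0,2,11],[-0.06,0,0]],[1,[0,2,11],[-0.06,0,0]]]'

```text
clock: 13.2
tcp_pos: [0.5546, 0.0963, 0.0296]
tcp_rot: [-1.623, -0.183, 0.176]
contact_force: [-0.9, 0.3, -0.4]
grip_width: 0.0596
```

Run:
```python
from go import *
st();a=robot.capture("side");b=robot.capture("top")
A=cv2.resize(a[120:290,200:380,::-1],None,fx=3.2,fy=3.2,interpolation=cv2.INTER_CUBIC)
cv2.imwrite("pics/p12.png",A)
cv2.imwrite("pics/p12t.png",cv2.resize(b[60:250,140:380,::-1],None,fx=3,fy=3,interpolation=cv2.INTER_CUBIC))
for c in("side","top"):
  for n in("key_box_lid","lid_front","lid_rear"):
    for d in robot.spot_point(c,n)[:1]: print(c,n,round(d['conf'],2),d['at'].round(4),tobox(d['at']).round(1))
```

```text
13.2 [0.5546 0.0963 0.0296] F [-0.86  0.34 -0.44] w 0.0596 box [-256.    -0.5   22.9] yaw 12.99 ydn [ 0.011 -0.058 -0.998]Traceback (most recent call last):
  File "<stdin>", line 8, in <module>
AttributeError: 'list' object has no attribute 'round'. Did you mean: 'count'?
```

View pics/p12.png

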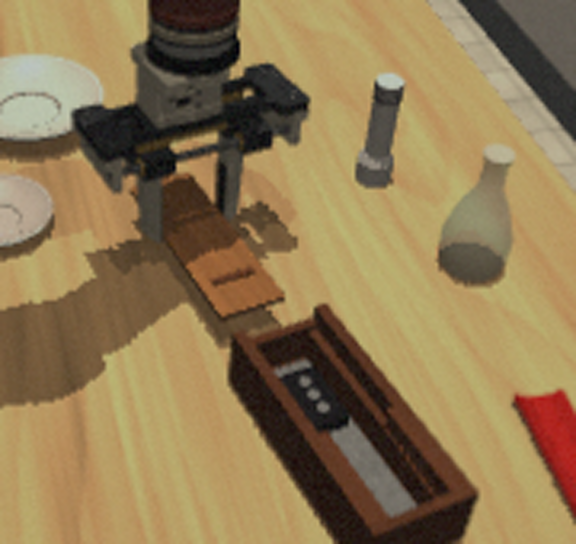

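View pics/p12t.png

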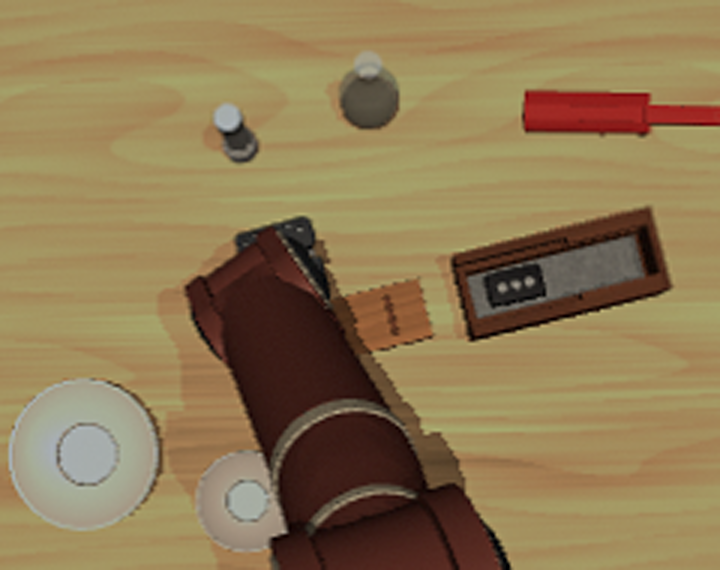

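Request:
step_arm --targets '[[1,[0,1.2,0],[0,0,0]],[1,[0,2.0,0],[0,0,0]],[1,[0,2.4,0],[0,0,0]],[1,[0,2.4,0],[0,0,0]]]'

```text
clock: 13.85
tcp_pos: [0.556, 0.0933, 0.0057]
tcp_rot: [-1.623, -0.183, 0.173]
contact_force: [-0.9, -0.5, -0.9]
grip_width: 0.0593
```

Request:
step_arm --targets '[[1,[0,0.1,0],[0,0,0]],[1,[0,0.2,0],[0,0,0]]]'

```text
clock: 14.1
tcp_pos: [0.5565, 0.0934, 0.0044]
tcp_rot: [-1.623, -0.184, 0.172]
contact_force: [-0.6, 0.4, -1.6]
grip_width: 0.06
```

Run:
```python
from go import *
st();a=robot.capture("side")
cv2.imwrite("pics/p13.png",cv2.resize(a[150:230,220:310,::-1],None,fx=6,fy=6,interpolation=cv2.INTER_CUBIC))
```

```text
14.1 [0.5565 0.0934 0.0044] F [-0.59  0.37 -1.6 ] w 0.06 box [-252.8    0.7   -2.3] yaw 12.89 ydn [ 0.014 -0.058 -0.998]
```

View pics/p13.png

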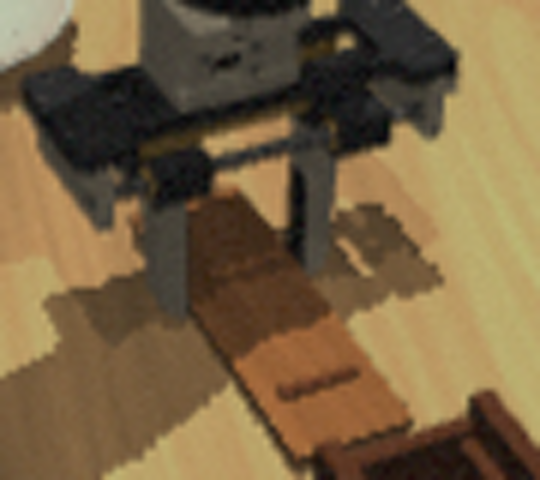

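Request:
step_arm --targets '[[1,[0,0.1,0],[0,0,0]],[1,[0,0.2,0],[0,0,0]],[1,[0,0.2,0],[0,0,0]]]'

```text
clock: 14.52
tcp_pos: [0.5563, 0.0932, 0.0022]
tcp_rot: [-1.623, -0.183, 0.173]
contact_force: [-0.6, 0.2, -1.4]
grip_width: 0.0597
```

Request:
step_arm --targets '[[0.34,[0,0,0],[0,0,0]],[0.3,[0,0,0],[0,0,0]],[0.2,[0,0,0],[0,0,0]],[0.1,[0,0,0],[0,0,0]],[0.1,[0,0,0],[0,0,0]]]'

```text
clock: 15.15
tcp_pos: [0.5564, 0.0932, 0.0023]
tcp_rot: [-1.623, -0.183, 0.173]
contact_force: [-0.2, 0.6, 0.4]
grip_width: 0.083
```

Run:
```python
from go import *
st();a=robot.capture("side")
cv2.imwrite("pics/p14.png",cv2.resize(a[150:230,220:310,::-1],None,fx=6,fy=6,interpolation=cv2.INTER_CUBIC))
```

```text
15.15 [0.5564 0.0932 0.0023] F [-0.24  0.63  0.45] w 0.083 box [-252.7    0.5   -4.4] yaw 12.89 ydn [ 0.013 -0.058 -0.998]
```

View pics/p14.png

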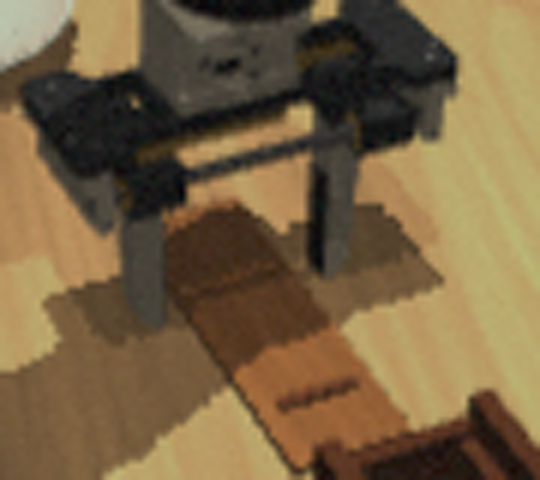

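Request:
step_arm --targets '[[0.1,[0,-2,0],[0,0,0]],[0.1,[0,-6,0],[0.03,0,0]],[0.1,[0,-11,0],[0.06,0,0]],[0.1,[0,-13,-1],[0.06,0,0]]]'

```text
clock: 15.7
tcp_pos: [0.5582, 0.0918, 0.1356]
tcp_rot: [-1.562, -0.181, 0.173]
contact_force: [1.0, -0.7, -0.5]
grip_width: 0.0836
```

Run:
```python
from go import *
st()
im={c:robot.capture(c) for c in("side","top")}
for c in("side","top"):
    for d in robot.spot_point(c,"car_key")[:3]: print(c,round(d['conf'],2),np.round(d['at'],4),tobox(d['at']).round(1))
    for d in robot.silhouettes(c,"car_key")[:2]:
        r=d['region'];ys,xs=np.nonzero(r);print(c,round(d['conf'],2),xs.mean().round(1),ys.mean().round(1),r.sum(),cv2.minAreaRect(np.stack([xs,ys],1).astype(np.float32)), tobox(at_z(c,(xs.mean(),ys.mean()),BH+.020 if c=="top" else BH+.018)).round(1))
cv2.imwrite("pics/p15.png",cv2.resize(im["side"][205:310,260:360,::-1],None,fx=5.6,fy=5.6,interpolation=cv2.INTER_CUBIC))
cv2.imwrite("pics/p15t.png",cv2.resize(im["top"][120:185,280:375,::-1],None,fx=8,fy=8,interpolation=cv2.INTER_CUBIC))
st()
```

```text
15.7 [0.5582 0.0918 0.1356] F [ 1.01 -0.67 -0.51] w 0.0836 box [-250.8    2.   128.9] yaw 12.92 ydn [ 0.005  0.002 -1.   ]
side 0.69 [ 0.541   0.1554 -0.0029] [-316.7   -0.6   -9.6]
side 0.58 [ 0.607  -0.1101  0.0149] [-43.2   4.5   8.2]
side 0.48 [ 0.5808 -0.0198  0.0011] [-137.    -0.9   -5.6]
side 0.73 310.1 258.6 3408 ((309.0613098144531, 254.58958435058594), (92.3475341796875, 46.34751892089844), 55.61965560913086) [ 8.   6.4 18. ]
side 0.5 298.4 244.5 246 ((298.47296142578125, 244.66217041015625), (23.482023239135742, 11.392268180847168), 54.46232223510742) [-41.2   3.6  18. ]
top 0.65 [ 0.6017 -0.1142  0.0148] [-40.4  -1.5   8.1]
top 0.54 [ 0.6131 -0.1497  0.0101] [-3.2  1.7  3.4]
top 0.6 311.0 154.4 205 ((310.90386962890625, 154.5192413330078), (11.178619384765625, 18.8271484375), 78.69007110595703) [-44.6   1.3  20. ]
16.0 [0.5557 0.0913 0.1311] F [-0.5   1.01  0.05] w 0.0835 box [-250.9   -0.6  124.4] yaw 12.93 ydn [-0.003 -0.    -1.   ]
```

View pics/p15.png

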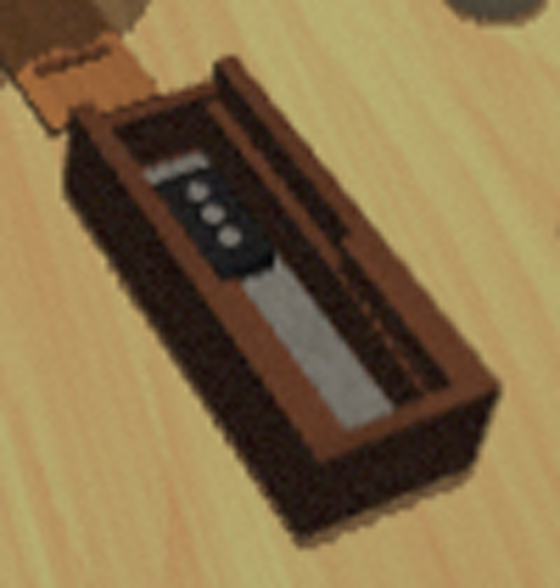

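View pics/p15t.png

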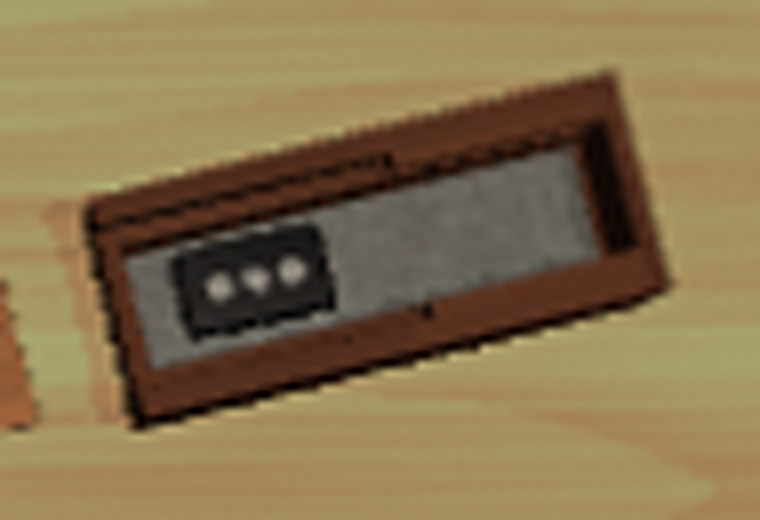

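Run:
```python
import go
from go import *
def c(cam,p):
    f,o=(8,(280,120)) if cam=="top" else (5.6,(260,205)); return ((p[0]+.5)/f-.5+o[0],(p[1]+.5)/f-.5+o[1])
go.BY=-1.3478
go.BC=np.array([.6115,-.1534]); 
for q in[(257,281),(172,255),(322,225),(335,308),(190,340),(123,250),(152,365)]: print("top",tobox(at_z("top",c("top",q),BH+(.020 if q[0]>170 else .006))).round(1))
go.BC=np.array([.6138,-.1523])
for q in[(213,214),(153,183),(205,165),(274,250),(222,275)]: print("side",tobox(at_z("side",c("side",q),BH+.020)).round(1))
go.BC=np.array([.6122,-.1532]);t=go.box(-43,0,0);t[2]=.10
rel(t,BY+np.pi/2-np.pi/2);rel(t,BY+np.pi);print(t)
print(robot.sense()['joint_pos'].round(2))
```

```text
top [-42.7   0.7  20. ]
top [-71.5  18.1  20. ]
top [-13.5  15.4  20. ]
top [-16.6 -16.5  20. ]
top [-72.9 -15.   20. ]
top [-87.5  26.3   6. ]
top [-87.6 -19.4   6. ]
side [-44.7   1.8  20. ]
side [-71.3 -13.3  20. ]
side [-71.2  13.5  20. ]
side [-16.3  15.5  20. ]
side [-13.6 -12.3  20. ]
shift cm [  0.057   3.106 -20.794] turn [ 0.0021  1.5717 -0.0026]
shift cm [  0.057   3.106 -20.794] turn [-0.0026 -1.5699 -0.0021]
[ 0.60269043 -0.11126472  0.1       ]
[ 0.02  0.6  -0.35  1.77  0.27  0.81 -0.23]
```

Request:
step_arm --targets '[[1,[0,0,-3],[0,0.18,0]],[1,[0,0,-6],[0,0.36,0]],[1,[0,0,-9],[0,0.54,0]],[1,[0,0,-12],[0,0.72,0]],[1,[0.05,0,-15],[0,0.9,0]],[1,[0.05,1,-18],[0,1.08,0]],[1,[0.05,2,-20.8],[0,1.26,0]],[1,[0.1,3,-20.8],[0,1.44,0]],[1,[0.1,4,-20.8],[0,1.57,0]],[1,[0.1,5,-20.8],[0,1.57,0]],[1,[0.1,5,-20.8],[0,1.57,0]]]'

```text
clock: 17.38
tcp_pos: [0.6031, -0.1107, 0.0808]
tcp_rot: [-1.31, 1.042, -1.037]
contact_force: [-0.7, -1.3, 0.1]
grip_width: 0.0007
```

Run:
```python
from go import *
st();a=robot.capture("side");print(robot.sense()['joint_pos'].round(2))
cv2.imwrite("pics/p16.png",cv2.resize(a[180:290,240:360,::-1],None,fx=5,fy=5,interpolation=cv2.INTER_CUBIC))
```

```text
17.375 [ 0.6031 -0.1107  0.0808] F [-0.69 -1.3   0.11] w 0.0007 box [-43.5   0.6  74.1] yaw -76.91 ydn [-0.004  0.001 -1.   ]
[ 0.1   0.71  0.09  1.68 -0.08  0.75 -1.12]
```

View pics/p16.png

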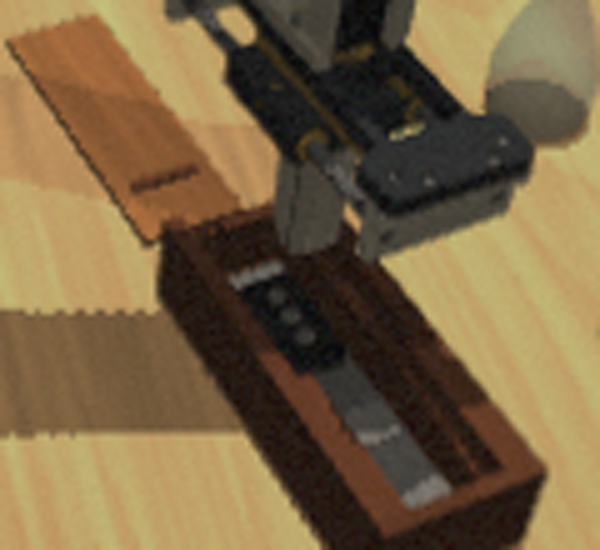

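Request:
step_arm --targets '[[1,[0,2,0],[0,0,0]],[1,[0,4,0],[0,0,0]],[1,[0,4.8,0],[0,0,0]],[1,[0,5,0],[0,0,0]],[1,[0,5,0],[0,0,0]]]'

```text
clock: 18.05
tcp_pos: [0.6048, -0.1116, 0.0332]
tcp_rot: [-1.307, 1.04, -1.042]
contact_force: [-0.5, -1.1, -0.1]
grip_width: 0.0004
```

Request:
step_arm --targets '[[1,[0,0.1,0],[0,0,0]],[1,[0,0.2,0],[0,0,0]],[1,[0,0.3,0],[0,0,0]]]'

```text
clock: 18.42
tcp_pos: [0.6043, -0.1114, 0.0297]
tcp_rot: [-1.307, 1.041, -1.041]
contact_force: [-0.0, -0.4, 0.4]
grip_width: 0.0005
```

Request:
step_arm --targets '[[1,[0,0.1,0],[0,0,0]],[1,[0,0.2,0],[0,0,0]]]'

```text
clock: 18.68
tcp_pos: [0.6042, -0.1114, 0.0275]
tcp_rot: [-1.308, 1.041, -1.041]
contact_force: [-0.4, 0.6, 0.1]
grip_width: 0.0007
```

Request:
step_arm --targets '[[1,[0,0.1,0],[0,0,0]],[1,[0,0.15,0],[0,0,0]]]'

```text
clock: 18.92
tcp_pos: [0.6043, -0.1115, 0.0274]
tcp_rot: [-1.307, 1.041, -1.041]
contact_force: [-2.9, 1.6, 10.7]
grip_width: 0.0003
```

Request:
step_arm --targets '[[1,[0,0.1,0],[0,0,0]],[1,[0,0.1,0],[0,0,0]]]'

```text
clock: 19.18
tcp_pos: [0.6043, -0.1115, 0.0274]
tcp_rot: [-1.307, 1.041, -1.041]
contact_force: [-4.4, 0.9, 14.0]
grip_width: 0.0004
```

Request:
step_arm --targets '[[1,[0,-0.15,0],[0,0,0]],[1,[0.2,-0.15,0],[0,0,0]],[1,[0.5,-0.15,0],[0,0,0]],[1,[0.8,-0.15,0],[0,0,0]],[1,[1.1,-0.15,0],[0,0,0]],[1,[1.3,-0.15,0],[0,0,0]],[1,[1.3,-0.15,0],[0,0,0]]]'

```text
clock: 20.05
tcp_pos: [0.6082, -0.1218, 0.0274]
tcp_rot: [-1.305, 1.04, -1.039]
contact_force: [-0.1, 3.7, 6.1]
grip_width: 0.0004
```

Run:
```python
from go import *
st();a=robot.capture("side")
cv2.imwrite("pics/p17.png",cv2.resize(a[180:290,240:360,::-1],None,fx=5,fy=5,interpolation=cv2.INTER_CUBIC))
```

```text
20.05 [ 0.6082 -0.1218  0.0274] F [-0.13  3.75  6.14] w 0.0004 box [-31.5   3.1  20.7] yaw -76.99 ydn [ 0.002  0.003 -1.   ]
```

View pics/p17.png

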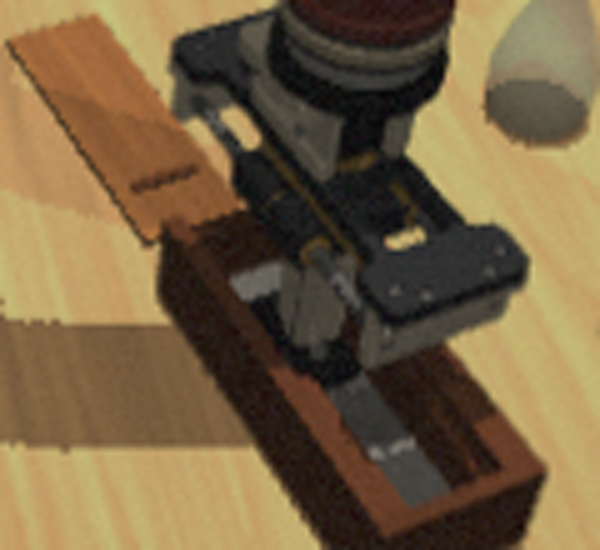

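Request:
step_arm --targets '[[1,[1.3,-2,0],[0,0,0]],[0.1,[1.3,-6,0],[0,0,0]],[0.1,[1.3,-8,0],[0,0,0]],[0.1,[1.3,-8,0],[0,0,0]],[0.1,[1.3,-8,0],[0,0,0]],[0.1,[1.3,-8,0],[0,0,0]],[0.1,[1.3,-8,0],[0,0,0]],[0.1,[1.3,-8,0],[0,0,0]]]'

```text
clock: 21.1
tcp_pos: [0.6099, -0.1367, 0.1061]
tcp_rot: [-1.308, 1.042, -1.041]
contact_force: [0.0, -0.2, 0.1]
grip_width: 0.0656
```

Run:
```python
from go import *
st();a=robot.capture("side");print(robot.sense()['joint_pos'].round(2))
cv2.imwrite("pics/p18.png",cv2.resize(a[205:310,260:360,::-1],None,fx=5.6,fy=5.6,interpolation=cv2.INTER_CUBIC))
```

```text
21.1 [ 0.6099 -0.1367  0.1061] F [ 0.   -0.17  0.09] w 0.0656 box [-16.6   1.4  99.4] yaw -77.06 ydn [-0.001  0.    -1.   ]
[ 0.13  0.7   0.09  1.63 -0.07  0.82 -1.09]
```

View pics/p18.png

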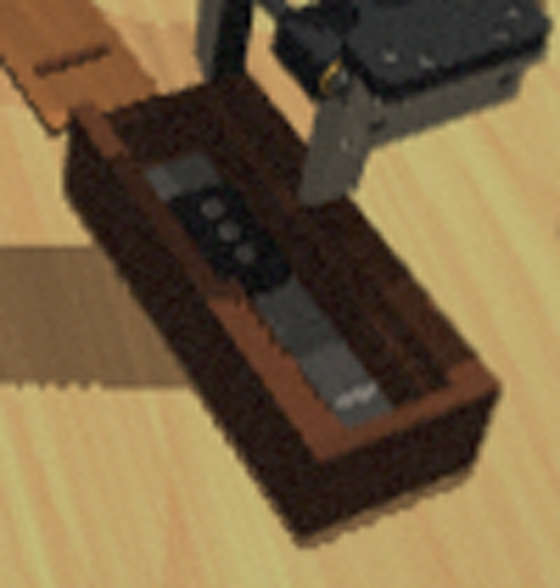

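Run:
```python
import go
from go import *
def c(p): return ((p[0]+.5)/5.6-.5+260,(p[1]+.5)/5.6-.5+205)
go.BY=-1.3478;go.BC=np.array([.6138,-.1523])
for q in[(229,232),(212,209),(246,255),(168,200),(220,183),(292,270),(240,297)]: print("side",tobox(at_z("side",c(q),.0274)).round(1))
```

```text
side [-32.5   2.5  20.7]
side [-46.9   2.5  20.7]
side [-18.4   2.5  20.7]
side [-59.3 -12.6  20.7]
side [-58.6  13.7  20.7]
side [-3.2 16.2 20.7]
side [  0.2 -11.9  20.7]
```

Request:
step_arm --targets '[[0.18,[-1.5,0,0.02],[0,0,0]],[0.18,[-1.5,0,0.02],[0,0,0]],[0.18,[-1.5,2,0.02],[0,0,0]],[0.18,[-1.5,4,0.02],[0,0,0]],[0.18,[-1.5,5,0.02],[0,0,0]],[0.18,[-1.5,5,0.02],[0,0,0]]]'

```text
clock: 21.9
tcp_pos: [0.6066, -0.1219, 0.0561]
tcp_rot: [-1.308, 1.042, -1.04]
contact_force: [-0.2, 0.2, -0.3]
grip_width: 0.0763
```

Run:
```python
from go import *
st();a=robot.capture("side")
cv2.imwrite("pics/p19.png",cv2.resize(a[205:310,260:360,::-1],None,fx=5.6,fy=5.6,interpolation=cv2.INTER_CUBIC))
```

```text
21.9 [ 0.6066 -0.1219  0.0561] F [-0.15  0.16 -0.31] w 0.0763 box [-31.7   1.5  49.4] yaw -77.05 ydn [-0.001  0.    -1.   ]
```

View pics/p19.png

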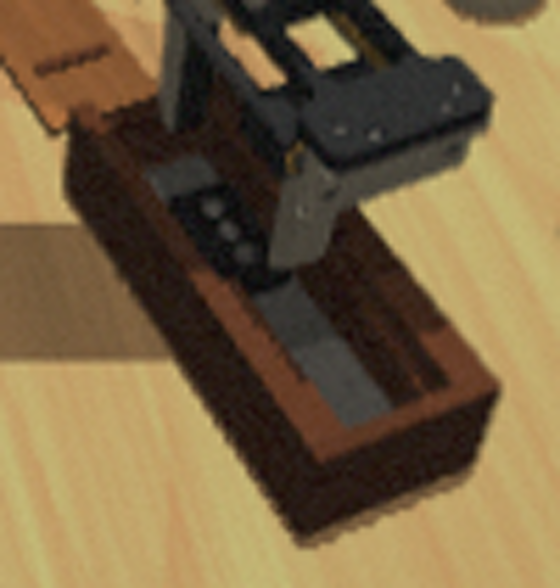

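Request:
step_arm --targets '[[0.18,[0,1,0],[0,0,0]],[0.18,[0,2,0],[0,0,0]],[0.18,[0,2,0],[0,0,0]]]'

```text
clock: 22.32
tcp_pos: [0.6061, -0.1219, 0.0355]
tcp_rot: [-1.309, 1.043, -1.04]
contact_force: [-0.3, -0.4, -0.2]
grip_width: 0.0765
```

Request:
step_arm --targets '[[0.18,[0,0.6,0],[0,0,0]],[0.18,[0,1.2,0],[0,0,0]],[0.18,[0,1.6,0],[0,0,0]],[0.18,[0,1.8,0],[0,0,0]],[0.18,[0,1.8,0],[0,0,0]]]'

```text
clock: 22.95
tcp_pos: [0.6069, -0.1221, 0.0185]
tcp_rot: [-1.308, 1.041, -1.041]
contact_force: [0.3, 0.4, -0.1]
grip_width: 0.0757
```

Run:
```python
from go import *
st();a=robot.capture("side")
cv2.imwrite("pics/p20.png",cv2.resize(a[205:310,260:360,::-1],None,fx=5.6,fy=5.6,interpolation=cv2.INTER_CUBIC))
```

```text
22.95 [ 0.6069 -0.1221  0.0185] F [ 0.25  0.43 -0.07] w 0.0757 box [-31.5   1.8  11.8] yaw -77.06 ydn [-0.  0. -1.]
```

View pics/p20.png

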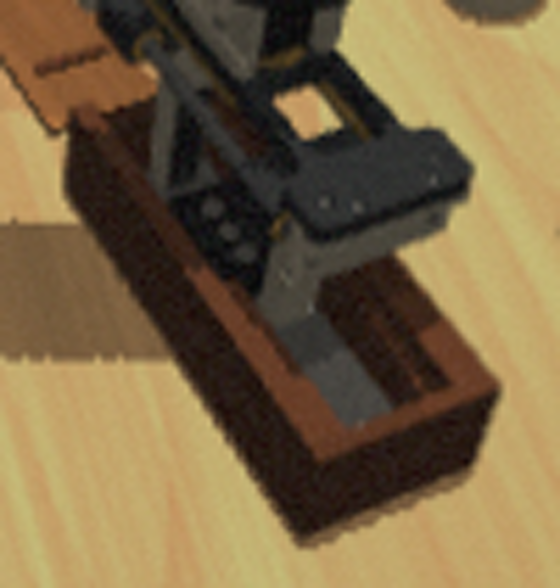

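Both fingers straddle the key end to end. Close.

Request:
step_arm --targets '[[1,[0,0,0],[0,0,0]],[1,[0,0,0],[0,0,0]],[1,[0,0,0],[0,0,0]],[1,[0,0,0],[0,0,0]]]' --newtons 20

```text
clock: 23.5
tcp_pos: [0.607, -0.122, 0.0188]
tcp_rot: [-1.307, 1.041, -1.041]
contact_force: [0.3, 0.5, 1.1]
grip_width: 0.0579
```

Request:
step_arm --targets '[[1,[0,-1,0],[0,0,0]],[1,[0,-4,0],[0,0,0]],[1,[0,-8,0],[0,0,0]],[1,[0,-10,0],[0,0,0]],[1,[0,-10,0],[0,0,0]]]'

```text
clock: 24.12
tcp_pos: [0.6082, -0.1225, 0.1208]
tcp_rot: [-1.305, 1.038, -1.044]
contact_force: [-0.6, -1.1, -0.3]
grip_width: 0.0574
```

Run:
```python
from go import *
st();a=robot.capture("side");b=robot.capture("top");print(robot.sense()['joint_pos'].round(2))
cv2.imwrite("pics/p21.png",cv2.resize(a[150:310,240:380,::-1],None,fx=3.7,fy=3.7,interpolation=cv2.INTER_CUBIC))
D=[]
for c in("top","side"):
    for d in robot.spot_point(c,"key_dish")[:3]: print(c,round(d['conf'],2),np.round(d['at'],4))
    for d in robot.silhouettes(c,"key_dish")[:3]:
        r=d['region'];ys,xs=np.nonzero(r);print(c,'sil',xs.mean().round(1),ys.mean().round(1),r.sum(),at_z(c,(xs.mean(),ys.mean()),.028 if c=="top" else .02).round(4))
# circle fit on top image: rim
g=cv2.cvtColor(b,cv2.COLOR_RGB2GRAY);cv2.imwrite("pics/d22.png",cv2.resize(b[175:250,130:250,::-1],None,fx=6,fy=6,interpolation=cv2.INTER_CUBIC))
cv2.imwrite("pics/d22s.png",cv2.resize(a[125:180,170:250,::-1],None,fx=7,fy=7,interpolation=cv2.INTER_CUBIC))
st()
```

```text
24.125 [ 0.6082 -0.1225  0.1208] F [-0.6  -1.06 -0.25] w 0.0574 box [-30.8   3.  114.1] yaw -77.07 ydn [ 0.005 -0.001 -1.   ]
[ 0.11  0.67  0.09  1.64 -0.07  0.84 -1.12]
top 0.81 [0.4406 0.33   0.0008]
top 0.7 [ 0.2077  0.3533 -0.0025]
top 0.65 [ 3.865e-01  1.666e-01 -1.000e-04]
top sil 167.0 211.4 1855 [0.4395 0.3325 0.028 ]
top sil 161.8 287.6 3473 [0.2079 0.3521 0.028 ]
top sil 221.2 226.7 853 [0.3901 0.1669 0.028 ]
side 0.85 [0.4394 0.3295 0.001 ]
side 0.83 [0.2124 0.3509 0.0028]
side 0.81 [0.3969 0.1654 0.0005]
side sil 198.2 185.4 623 [0.3905 0.1648 0.02  ]
side sil 135.3 152.8 1808 [0.2061 0.3696 0.02  ]
side sil 208.0 150.2 991 [0.4417 0.3408 0.02  ]
24.425 [ 0.6061 -0.1219  0.1173] F [ 0.56  0.55 -1.68] w 0.0576 box [-31.8   1.  110.6] yaw -77.06 ydn [-0.003  0.    -1.   ]
```

View pics/p21.png

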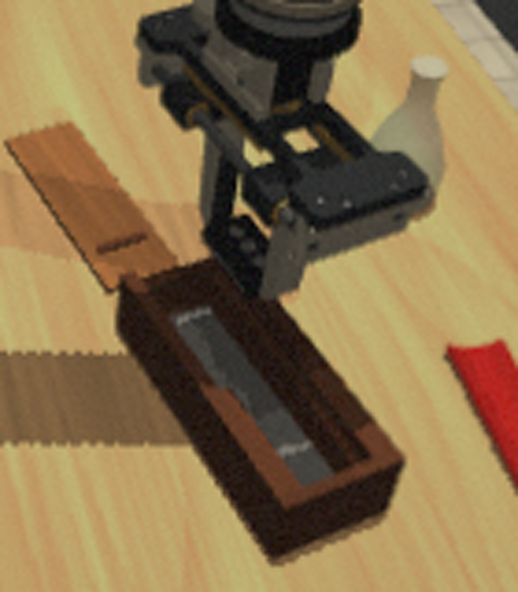

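View pics/d22.png

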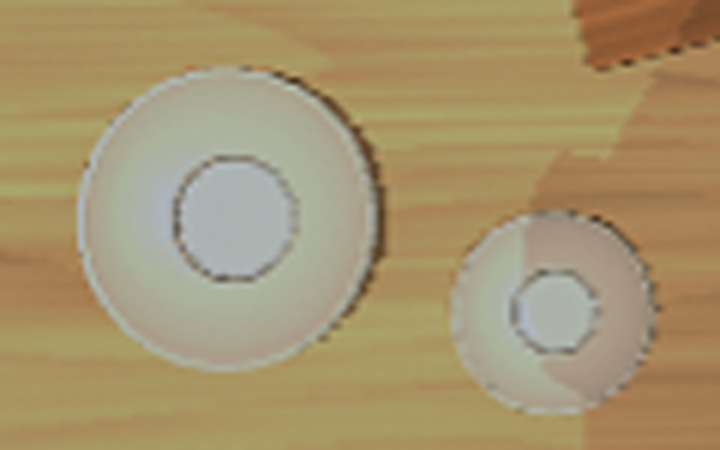

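View pics/d22s.png

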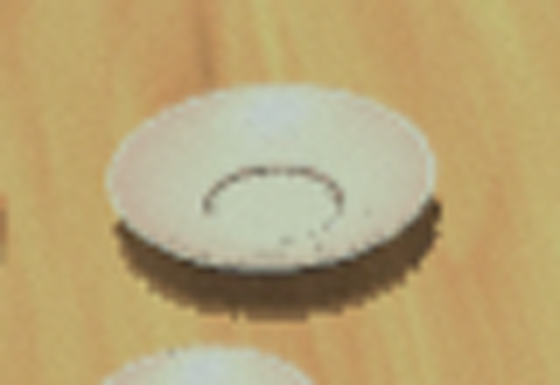

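Run:
```python
from go import *
st();rel([.4405,.331,.117],np.radians(-77.06)+.8)
```

```text
24.425 [ 0.6061 -0.1219  0.1173] F [ 0.56  0.55 -1.68] w 0.0576 box [-31.8   1.  110.6] yaw -77.06 ydn [-0.003  0.    -1.   ]
shift cm [-47.852   0.094  -5.995] turn [ 0.0018 -0.7999 -0.0019]
```

Request:
step_arm --targets '[[1,[-3,-0.5,-0.4],[0,-0.05,0]],[1,[-8,-1,-1],[0,-0.12,0]],[1,[-13,-1,-1.6],[0,-0.2,0]],[1,[-18,-1,-2.2],[0,-0.3,0]],[1,[-23,-1,-2.9],[0,-0.4,0]],[1,[-28,-1,-3.5],[0,-0.5,0]],[1,[-33,-1,-4.1],[0,-0.6,0]],[1,[-38,-1,-4.8],[0,-0.7,0]],[1,[-43,-1,-5.4],[0,-0.8,0]],[1,[-46.5,-0.5,-5.8],[0,-0.8,0]],[1,[-47.85,0,-6],[0,-0.8,0]],[1,[-47.85,0,-6],[0,-0.8,0]]]'

```text
clock: 25.92
tcp_pos: [0.4408, 0.3303, 0.1177]
tcp_rot: [-1.53, 0.427, -0.426]
contact_force: [-0.7, -0.6, -1.3]
grip_width: 0.058
```

Request:
step_arm --targets '[[1,[0,2,0],[0,0,0]],[1,[0,5,0],[0,0,0]],[1,[0,7,0],[0,0,0]],[1,[0,7,0],[0,0,0]]]'

```text
clock: 26.42
tcp_pos: [0.4417, 0.3274, 0.0473]
tcp_rot: [-1.532, 0.431, -0.429]
contact_force: [0.3, 0.1, -1.3]
grip_width: 0.0577
```

Run:
```python
from go import *
st();a=robot.capture("side");b=robot.capture("top")
cv2.imwrite("pics/p23.png",cv2.resize(a[80:200,150:290,::-1],None,fx=5,fy=5,interpolation=cv2.INTER_CUBIC))
cv2.imwrite("pics/p23t.png",cv2.resize(b[150:270,110:260,::-1],None,fx=4,fy=4,interpolation=cv2.INTER_CUBIC))
rel([.4405,.331,.022])
```

```text
26.425 [0.4417 0.3274 0.0473] F [ 0.25  0.07 -1.31] w 0.0577 box [-506.5  -59.1   40.6] yaw -31.43 ydn [-0.002 -0.004 -1.   ]
shift cm [-0.261  2.711  0.024] turn None
```

View pics/p23.png

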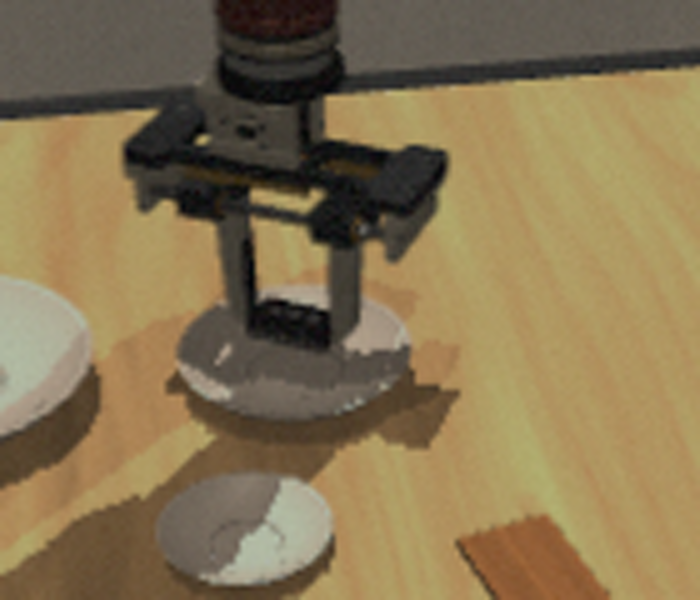

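View pics/p23t.png

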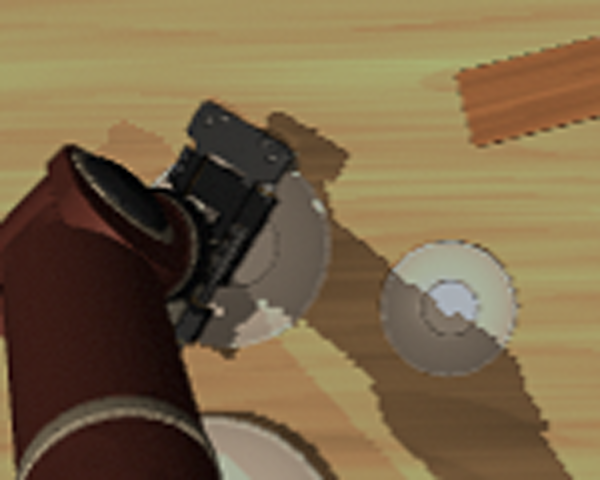

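Request:
step_arm --targets '[[1,[-0.2,1.2,0.1],[0,0,0]],[1,[-0.2,2.4,0.1],[0,0,0]],[1,[-0.2,2.7,0.1],[0,0,0]],[1,[-0.2,2.7,0.1],[0,0,0]]]'

```text
clock: 27.02
tcp_pos: [0.4399, 0.3326, 0.0212]
tcp_rot: [-1.529, 0.427, -0.427]
contact_force: [-0.0, 0.3, -0.5]
grip_width: 0.0577
```

Request:
step_arm --targets '[[1,[0,0.2,0],[0,0,0]],[1,[0,0.4,0],[0,0,0]],[1,[0,0.4,0],[0,0,0]]]'

```text
clock: 27.4
tcp_pos: [0.4401, 0.3327, 0.0176]
tcp_rot: [-1.528, 0.427, -0.427]
contact_force: [0.6, -0.5, -0.6]
grip_width: 0.0579
```

Request:
step_arm --targets '[[1,[0,0.1,0],[0,0,0]],[1,[0,0.2,0],[0,0,0]]]'

```text
clock: 27.65
tcp_pos: [0.4403, 0.3328, 0.0159]
tcp_rot: [-1.528, 0.427, -0.427]
contact_force: [-0.8, -0.7, 4.0]
grip_width: 0.0578
```

Request:
step_arm --targets '[[1,[0,-0.08,0],[0,0,0]],[1,[0,-0.08,0],[0,0,0]]]'

```text
clock: 27.9
tcp_pos: [0.4402, 0.3328, 0.0165]
tcp_rot: [-1.528, 0.427, -0.427]
contact_force: [0.2, -0.9, 0.3]
grip_width: 0.0578
```

Run:
```python
from go import *
st();a=robot.capture("side")
cv2.imwrite("pics/p24.png",cv2.resize(a[110:180,170:250,::-1],None,fx=8,fy=8,interpolation=cv2.INTER_CUBIC))
```

```text
27.9 [0.4402 0.3328 0.0165] F [ 0.22 -0.87  0.25] w 0.0578 box [-512.1  -59.3    9.8] yaw -31.22 ydn [ 0.  0. -1.]
```

View pics/p24.png

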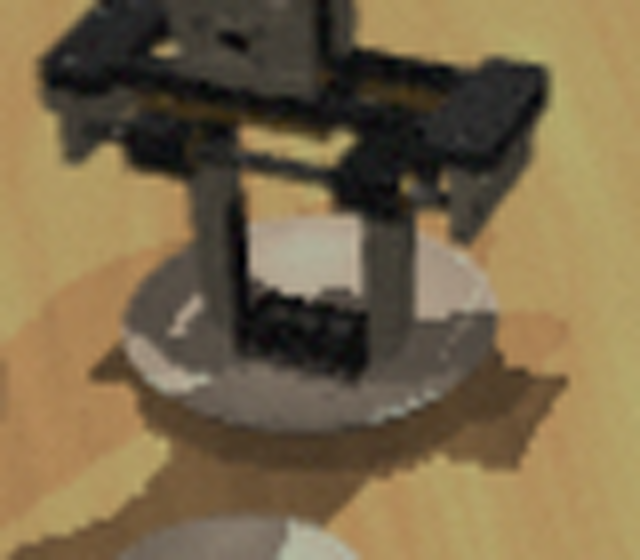

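Request:
step_arm --targets '[[1,[0,-0.15,0],[0,0,0]],[0.34,[0,-0.2,0],[0,0,0]],[0.31,[0,-0.2,0],[0,0,0]],[0.31,[0,-0.2,0],[0,0,0]]]'

```text
clock: 28.45
tcp_pos: [0.4401, 0.3327, 0.0185]
tcp_rot: [-1.528, 0.427, -0.427]
contact_force: [-0.7, 0.3, -0.0]
grip_width: 0.0639
```

Run:
```python
from go import *
st();a=robot.capture("side")
cv2.imwrite("pics/p25.png",cv2.resize(a[110:180,170:250,::-1],None,fx=8,fy=8,interpolation=cv2.INTER_CUBIC))
```

```text
28.45 [0.4401 0.3327 0.0185] F [-0.67  0.26 -0.05] w 0.0639 box [-512.1  -59.4   11.8] yaw -31.22 ydn [ 0.  0. -1.]
```

View pics/p25.png

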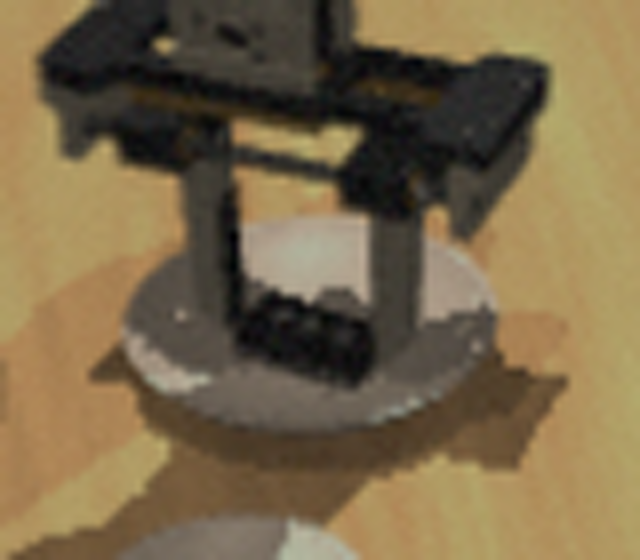

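Request:
step_arm --targets '[[0.31,[0,-0.5,0],[0,0,0]],[0.31,[0,-1.2,0],[0,0,0]],[0.28,[0,-3,0],[0,0,0]],[0.28,[0,-8,0],[0,0,0]],[0.28,[0,-14,0],[0,0,0]],[0.28,[0,-17,0],[0,0,0]],[0.28,[6,-17,0],[0,0,0]],[0.28,[12,-17,0],[0,0,0]],[0.28,[17,-17,0],[0,0,0]],[0.28,[17,-17,0],[0,0,0]],[0.28,[17,-17,0],[0,0,0]]]'

```text
clock: 29.88
tcp_pos: [0.5846, 0.2452, 0.1885]
tcp_rot: [-1.528, 0.428, -0.426]
contact_force: [-0.6, 1.0, -0.1]
grip_width: 0.067
```

Run:
```python
from go import *
st();a=robot.capture("side");b=robot.capture("top")
cv2.imwrite("pics/p26.png",a[:,:,::-1]);cv2.imwrite("pics/p26t.png",b[:,:,::-1])
cv2.imwrite("pics/p26c.png",np.hstack([cv2.resize(a[125:180,170:250,::-1],(400,275),interpolation=cv2.INTER_CUBIC),cv2.resize(b[183:238,130:210,::-1],(400,275),interpolation=cv2.INTER_CUBIC)]))
for c in("top","side"):
  for n in("key_dish","car_key","bud_vase","flashlight","shoehorn","key_box_lid","lid_rib"):
    for d in robot.spot_point(c,n)[:2]: print(c,n,round(d['conf'],2),np.round(d['at'],4))
```

```text
29.875 [0.5846 0.2452 0.1885] F [-0.62  0.95 -0.05] w 0.067 box [-394.5   61.9  181.8] yaw -31.19 ydn [-0.001  0.001 -1.   ]
top key_dish 0.85 [ 0.2074  0.3502 -0.0036]
top key_dish 0.7 [0.3878 0.1645 0.0022]
top car_key 0.39 [ 0.5808 -0.0208  0.0017]
top bud_vase 0.8 [0.8025 0.0337 0.0044]
top flashlight 0.73 [7.587e-01 1.702e-01 7.000e-04]
top flashlight 0.56 [ 0.59   -0.0637  0.0461]
top shoehorn 0.64 [ 0.7821 -0.2252  0.0011]
top key_box_lid 0.85 [ 0.5641  0.0684 -0.0006]
top lid_rib 0.9 [0.572  0.0134 0.0135]
top lid_rib 0.52 [ 0.5907 -0.0648  0.0431]
side key_dish 0.97 [ 0.3954  0.1632 -0.0019]
side key_dish 0.76 [0.2117 0.3497 0.0012]
side car_key 0.5 [0.4408 0.3317 0.0066]
side bud_vase 0.9 [ 0.8046  0.0322 -0.003 ]
side bud_vase 0.51 [ 0.6115 -0.1498  0.0127]
side flashlight 0.69 [ 7.596e-01  1.634e-01 -1.000e-04]
side flashlight 0.64 [ 0.6148 -0.1505  0.0093]
side shoehorn 0.89 [ 0.7865 -0.2255 -0.004 ]
side shoehorn 0.72 [ 0.5774 -0.0014  0.0089]
side key_box_lid 0.61 [ 0.5632  0.0652 -0.0009]
side key_box_lid 0.49 [4.363e-01 3.312e-01 2.000e-04]
side lid_rib 0.88 [0.5723 0.0135 0.0096]
```

View pics/p26.png

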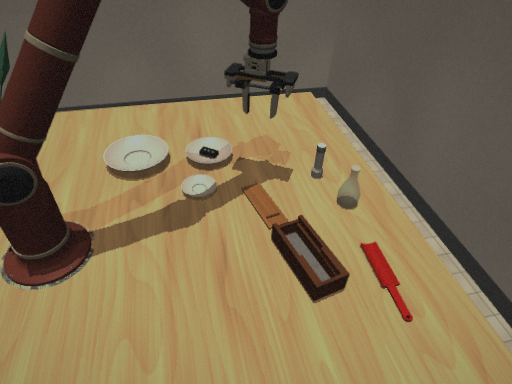

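View pics/p26t.png

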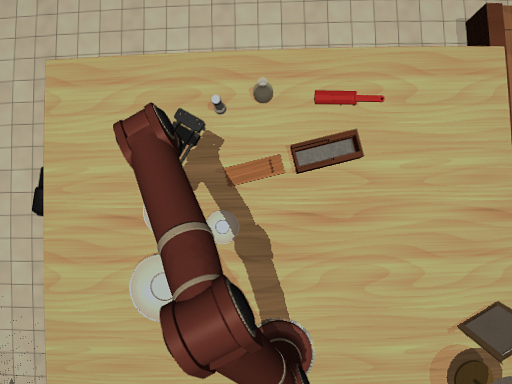

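View pics/p26c.png

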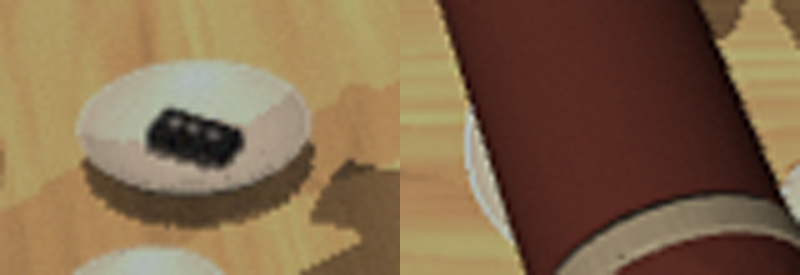

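Run:
```python
from go import *
a0=cv2.imread("pics/side0.png");a1=cv2.imread("pics/p26.png")
g0=cv2.Canny(a0,60,150)[130:175,180:240];g1=cv2.Canny(a1,60,150)[130:175,180:240]
m=np.hstack([cv2.resize(x[130:175,180:240],None,fx=6,fy=6,interpolation=cv2.INTER_CUBIC) for x in(a0,a1)])
cv2.imwrite("pics/cmp.png",m)
# rim bright columns on row of the dish centre
for a in(a0,a1):
    b=a[:,:,0].astype(int); 
    print([ (np.nonzero(b[r,175:245]>120)[0][[0,-1]]+175).tolist() for r in(144,148,152,156)], (np.nonzero(b[125:180,215]>120)[0][[0,-1]]+125).tolist())
```

```text
[[188, 230], [186, 231], [186, 231], [188, 227]] [137, 161]
[[188, 230], [186, 231], [186, 230], [189, 226]] [137, 161]
```

View pics/cmp.png

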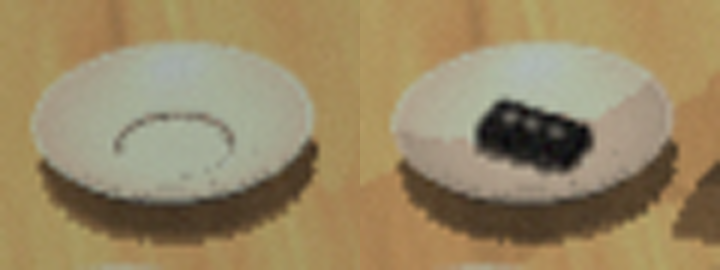

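The dish rim is at the same pixels as before (within 1 px), and the key lies flat inside it.

```bash
python3 -c "
from plant import robot
print(robot.sign_off(), robot.sense()['clock'])"
```

```text
the job is handed in; nothing more can be done
the job is handed in; nothing more can be done
```

The car key is in the white key dish (the middle-sized of the three), and I handed the job in at about 30 s of the 69 s allowed.

**Lid:** I pressed the lid's rear with about 8 N to tip its front over the stop lip. I then slid it forward about 80 mm, gripped it across its width, pulled it clear and laid it flat on the cabinet top in front of the box, rib side up.

**Key:** It lay so close to the front wall that a finger would barely fit. I pressed on its top with the shut fingertips (up to 14 N) and dragged it back about 12 mm before gripping it end to end. I let it drop a few millimetres into the dish rather than open the fingers against its sloping sides.

**Last checks:**
- In the side picture the key lies flat in the dish, and the dish rim is within 1 pixel of where it started.
- The lid lies flat with its rib up, and the box is empty.
- The vase, flashlight and shoehorn look unmoved in both camera views.
- The arm was clear of everything.

**Not confirmed or in disagreement:**
- The arm hid the dish from the top camera, so only the side view confirms the key's final position.
- Some network detections in those final pictures were wrong (a low-confidence "car key" near the lid, for example), so I relied on the pictures.

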